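# Extend the batten rack and load it

## Task

Get the extending batten rack ready and load it: lay the cork block that lies on it flat in the tray, slide the lock knob fully out to the free stop, pull the moving rest out until the sprung button pops up through the next hole in the tube, then slide the lock knob fully home again. Then lay every batten that is on the bench flat on the two rests, lengthwise across both, side by side and not stacked, and leave the plane, jar and pot where they stand.

Things in the scene. Friction and masses are not known exactly. Their poses are not given: they have to be found in the camera images.
- rack: extending batten rack, fixed on the bench. Origin: at bench height on the tubes' centre line; z up; y axis along the tubes, the moving rest draws out to +y. Plywood base 12 mm thick, x -155 to 105, y -85 to 65 mm. Outer tube 36 mm square, y -80 to 60 mm, top face 53 mm up. The lock's guide stands on the base at the -x side
- fixed_rest (a point): centre of the top of the fixed wooden rest: a flat bar along rack x, 200 mm long (x -100 to 100), 30 mm wide, 85 mm above the bench, at rack y = -30 mm; end lips stand 15 mm higher at both ends
- moving_rest (a point): centre of the top of the moving rest, like the fixed one, 85 mm above the bench, at rack y = 85 mm + joint tube, so 145 mm once the button is out
- hole (a point): centre of the next hole, 15 mm, in the top face of the outer tube, at rack y = 30 mm, 53 mm above the bench
- tube (a joint): how far the inner tube with the moving rest is drawn out, m, along the rack's +y. Starts at 0 to 0.02; the button pops up at 0.06 and then holds the tube there (about 1.5 mm play), do not force it farther. Slides with about 3 N of friction. With the lock knob home, a collar on its guide rod is stopped by the bolt at about 0.026
- button (a joint): height of the 12 mm round brass button on the inner tube, m: 0 = held down inside the outer tube, about 0.010 = sprung up through the hole, when it stands 7 mm above the outer tube's top
- lock (a joint): lock knob with a sliding bolt, m: 0 = fully home (bolt in the way of the collar: in front of it while the rest is in, behind it once the rest is out), 0.035 = the free stop, bolt clear; grows as the knob is slid away from the tubes, along the rack's -x. About 2 N of friction, stays where it is left
- cork_c (a point): centre of a cork block, 55 (its x) x 110 (its y) x 34 mm high (its z), about 120 g, lying lengthwise on the fixed rest at the start
- tray: fixed open plywood tray, 190 (its x) x 130 (its y) mm outside, walls 40 mm high and 6 mm thick; origin under its centre at bench height
- lock_grip (a point): centre of the top of the lock knob: an upright dark wood block 20 mm (along rack x) by 28 mm (along rack y), its top 76 mm and its foot 46 mm above the bench. It lies at rack x = -95 mm minus joint lock, y = 30 mm
- pull_grip (a point): centre of the top of the dark wooden pull grip on the outer end of the inner tube: an upright block 30 mm (along rack x) by 16 mm (along rack y), its top 82 mm and its foot about 49 mm above the bench; 55 mm beyond the centre of the moving rest. The inner tube below it is 28 mm wide
- batten1_c (a point): centre of a square wooden batten, 240 x 25 x 25 mm, its x axis along the length, about 100 g, lying on the bench; may be absent
- batten2_c (a point): centre of a square wooden batten, 240 x 25 x 25 mm, its x axis along the length, about 100 g, lying on the bench; may be absent
- batten3_c (a point): centre of a square wooden batten, 240 x 25 x 25 mm, its x axis along the length, about 100 g, lying on the bench; may be absent
- batten4_c (a point): centre of a square wooden batten, 240 x 25 x 25 mm, its x axis along the length, about 100 g, lying on the bench; may be absent
- plane: bystander: steel hand plane, 160 x 50 mm, 50 mm high, standing loose on the bench; origin under its centre
- glue: bystander: round closed jar, 64 mm across, 100 mm high, standing loose on the bench; origin under its centre
- pencils: bystander: clay pot, 72 mm across, 90 mm high, standing loose on the bench; origin under its centre

How it is judged:
On the way, in this order (a step that is already met when the one before it is completed fails the run):
1. the lock knob is slid fully to its free stop (value of joint lock above 0.031 m), for 0.1 s.
2. the moving rest is drawn out and the button has popped up through the hole (value of joint tube between 0.057 and 0.064 m and value of joint button above 0.007 m), for 0.2 s.
3. the lock knob is slid fully home again, the rest still out (all of step 2 and value of joint lock below 0.004 m), for 0.2 s.
4. every batten lies across both rests (all of step 2 and z of batten1_c in the frame of rack between 0.09 and 0.105 m and x of batten1_c in the frame of rack between -0.1 and 0.1 m and angle between batten1_c's own x axis and vertical between 1.49 and 1.65 rad and angle between the x axis of each of batten1_c, batten2_c, batten3_c, batten4_c and the y axis of rack, either way round below 0.25 rad and z of batten2_c in the frame of rack between 0.09 and 0.105 m and x of batten2_c in the frame of rack between -0.1 and 0.1 m and angle between batten2_c's own x axis and vertical between 1.49 and 1.65 rad and z of batten3_c in the frame of rack between 0.09 and 0.105 m and x of batten3_c in the frame of rack between -0.1 and 0.1 m and angle between batten3_c's own x axis and vertical between 1.49 and 1.65 rad and z of batten4_c in the frame of rack between 0.09 and 0.105 m and x of batten4_c in the frame of rack between -0.1 and 0.1 m and angle between batten4_c's own x axis and vertical between 1.49 and 1.65 rad), for 0.2 s.
At the end, for the whole second after the job is handed in: the cork block is flat in the tray, the button is up through the hole, the lock knob home within 4 mm, and each batten present lies level (4 deg) on both rests: centre 90 to 105 mm up, within 100 mm of the tube line, lengthwise within 0.25 rad (all of step 4 and value of joint lock below 0.004 m and x of cork_c in the frame of tray between -0.06 and 0.06 m and y of cork_c in the frame of tray between -0.04 and 0.04 m and z of cork_c in the frame of tray between 0 and 0.04 m); the robot touches nothing.
It fails at once if the hand plane is shoved out of its place (more than 50 mm) or tipped over (distance of plane from where it was at the start of the episode above 0.05 m or angle between plane's own z axis and vertical above 0.5 rad).
It fails at once if the glue jar is shoved out of its place (more than 50 mm) or tipped over (distance of glue from where it was at the start of the episode above 0.05 m or angle between glue's own z axis and vertical above 0.5 rad).
It fails at once if the clay pot is shoved out of its place (more than 50 mm) or tipped over (distance of pencils from where it was at the start of the episode above 0.05 m or angle between pencils's own z axis and vertical above 0.5 rad).
Of batten1, batten2, batten3, batten4 only 2 to 4 are there at a start; the rules pass over those that are not, and their reading is None.
At some moment in a run one of batten1, batten2, batten3, batten4 may be knocked a few centimetres aside while the robot is not near it.
Once in a run the grip may slacken for a moment while it holds something.
It also fails if it takes over 210 s, if anything falls off the work surface, if the arm or the gripper's body presses on something with over 40 N, if the wrist force passes 120 N, or if a joint passes its speed limit or range.

## Robot

A 6-joint arm with a two-finger parallel gripper is mounted at the origin on the work surface. World frame = base frame: x ahead of the robot, y to its left, z up, the work surface at z = 0. Lengths are in m, angles in rad, forces in N, time in s.
With the tool pointing down it reaches from about 0.425 to 0.95 m from the base axis. Payload 3.5 kg.
Tool frame: the origin (TCP) lies at the very end of the fingers, on their centre line; the grasp point (between the pads) lies 19 mm behind it; z points along the fingers, y is the direction in which the jaws open and shut (so a half turn about z gives the same grasp; the last joint's range is limited). The gripper opens to 85 mm and grips with 20 to 120 N. Pads are 22 mm wide; open, the fingers measure 114 mm over their backs; the gripper's body (76 mm by 85 mm) begins 54 mm behind the grasp point. The pads swing forward as they close: fully open they stand 13 mm farther back than shut.
Start: joints at [-0.15, 0.286, 1.577, -0, 1.279, -0.15], TCP at [0.675, 0, 0.231] pointing down, gripper open.
Joint ranges: [-2.77, 2.77], [-0.9, 2.22], [0.21, 2.48], [-1.53, 4.67], [0.24, 2.81], [-2.84, 2.84]. Speed limits (rad/s): [2.79, 2.79, 3.14, 3.14, 3.14, 3.14].

## Interface

Orientations are given as a unit quaternion [x, y, z, w].
In Python, from plant import get_state, vision, ctrl, cut_out gives the robot as it stands.
- The arm moves only by the tool jog_arm, never from a script. Its argument "commands" is text: rows parted by semicolons, each of 6 numbers parted by spaces: the shift along the world's x, y, z in m, then the turn, a rotation vector about the world's x, y, z in rad. A call has 1 to 20 rows; each row is the pose to reach, as a shift and turn from the pose commanded when the call began; what a row does not reach only later rows make up. A row lasts 1/8 s, in which the tool goes at most 62.5 mm and 10.7 degrees, less where a joint would pass 70% of its speed; a pose out of reach is approached as far as the arm can. A call with a gripper value outside its range is refused whole. "gripper" is the opening in per cent of the stroke, from 0 (shut) to 100 (fully open), set as the call begins (left out, the last holds). The fingers move at their own pace and stop on an object; "grip_force" is the grip in N (left out, the last holds). Time passes only in rows, so rows that repeat a pose let the fingers close. It gives the time, the measured TCP pose, the force and the opening at its end, in the units of the state.
- get_state(): the state, without advancing time (a new reading comes with each control period).
- vision.read_camera(name): name is "scene" or "side" or "wrist"; returns a dict with "frame" (480x640x3 uint8, red, green, blue), "z_map" (480x640 float32, m along the optical axis (not along the pixel's ray), 0 where there is no reading), "fx", "fy", "cx", "cy" (pixels), "D" ([k1, k2, p1, p2, k3] as OpenCV has them; the pictures are not rectified), "R" (3x3) and "t" (3): a world point X has camera coordinates R X + t. Camera axes: x right, y down, z forward; pixel columns grow to the right and rows downward; lengths in m; the calibration is good to about 2 mm. A picture is of the moment at which its call begins.
- ctrl.sign_off(): hands the job in, once; it reports no verdict.
Trained networks look in the newest picture that a camera, given by its name, has taken for a name from the list of things; names that differ only in an ending like _2 or _b are one class to them, and where a whole thing is asked for, a point or a joint stands for the part that bears it (a point fixed in the world has none). Each returns a list of dicts, best first, with "conf" (0 to 1); they miss things now and then, are a little off and sometimes report something else, mostly with a low value. They report only what shows in the picture. A call takes as long as a camera call.
- cut_out(camera, query): "pixels" (480x640 bool, what is visible of it) and "box" ([centre column, centre row, width, height] in pixels, round what is visible of it).
The state is a dict: "time": time; "qpos": joint angles; "dq": joint speeds; "joint_efforts": joint torques, N m; "eef_pos": TCP position; "tcp_rot": TCP orientation; "contact_force": force on the tool from outside, world axes, zero at the start; "wrist_torque": the same for the moment, N m; "opening": opening from 0.0 (shut) to 1.0 (fully open).
Only numpy, scipy, OpenCV 4.12 (cv2) and the standard library are available. Lean on these libraries where they do the work, as an engineer would, in place of code of your own. Each camera call takes 0.05 s, during which the arm holds its last target.

## Working session

There is one attempt and no reset: what is moved stays moved. The work goes in short steps, Python scripts to look and compute and a tool call to move; the robot and the scene stay as the last step left them, time stands still between calls to the robot, and variables do not carry over. Pictures are saved under pics/ and viewed, and the job is handed in when it is done.

Besides the shell and the picture viewer there is one more tool, called after ">>>" by a JSON object that holds its "op" and its "data", one argument or row to a line. jog_arm: Moves the arm, as the interface text tells. Its arguments: {"type":"object","properties":{"commands":{"type":"string"},"gripper":{"type":"number"},"grip_force":{"type":"number"}},"required":["commands"]}

```bash
ls; mkdir -p pics; python3 - <<'E'
from plant import get_state, vision, ctrl, cut_out
import cv2
for n in ["scene","side","wrist"]:
    r=vision.read_camera(n); cv2.imwrite(f"pics/{n}0.png",r["frame"][:,:,::-1])
    print(n,r["fx"],r["D"],r["R"],r["t"])
s=get_state();print(s["time"],s["eef_pos"],s["tcp_rot"],s["contact_force"])
E
```

```text
pics
scene 525.6517401238906 [-0.04261166  0.          0.          0.          0.        ] [[ 0.7500499   0.66116939 -0.01673856]
 [ 0.41854422 -0.49410074 -0.76202703]
 [-0.51209948  0.56455247 -0.64732884]] [-0.41259066 -0.1492753   1.62945974]
side 487.9587484734851 [-0.12772965  0.          0.          0.          0.        ] [[ 0.90706179 -0.42098151  0.00366999]
 [-0.24646691 -0.53807337 -0.806059  ]
 [ 0.34131066  0.73024079 -0.59182381]] [-0.47978625  0.21628468  1.11008197]
wrist 360.8361193808123 [0.01572156 0.         0.         0.         0.        ] [[ 9.99999063e-01  1.15930024e-03 -7.28176948e-04]
 [ 1.33096463e-03 -9.47809762e-01  3.18833629e-01]
 [-3.20549316e-04 -3.18834299e-01 -9.47810417e-01]] [-0.67424357 -0.04217847  0.3807417 ]
0.15 [6.74509321e-01 1.13084122e-04 2.30266273e-01] [ 7.07115510e-01  7.07097487e-01 -5.28546569e-04 -7.20224992e-04] [ 0.15017865 -0.02989807  0.05775385]
```

View pics/scene0.png

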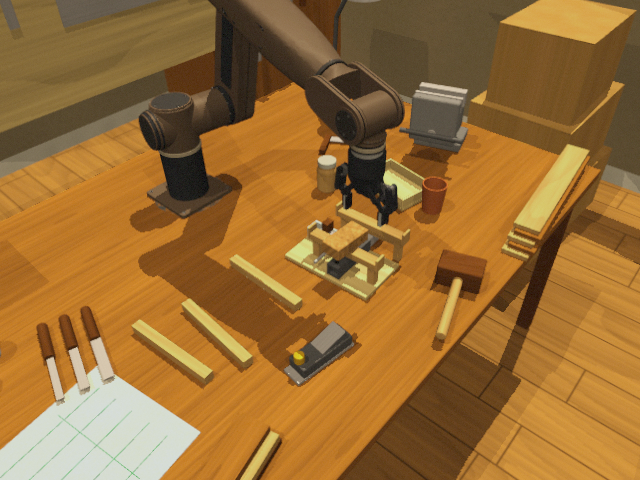

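View pics/side0.png

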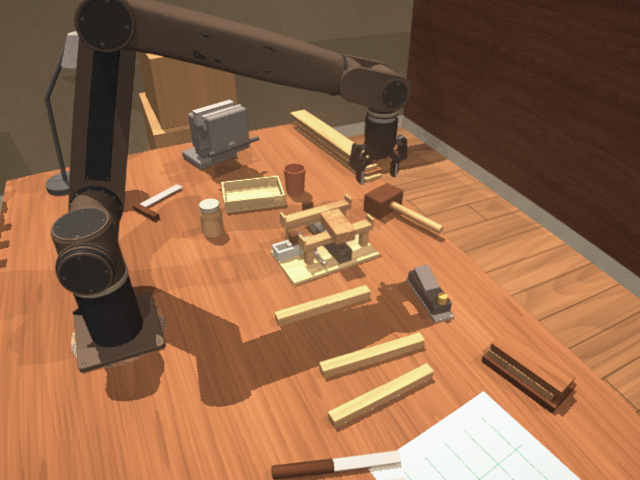

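View pics/wrist0.png

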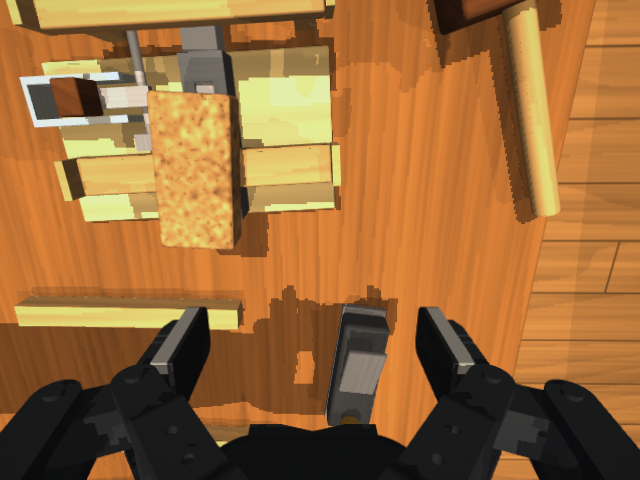

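```bash
cat > h.py <<'E'
from plant import get_state, vision, ctrl, cut_out
import cv2, numpy as np
def cam(n): return vision.read_camera(n)
def pts(r,mask,step=1):
    K=np.array([[r["fx"],0,r["cx"]],[0,r["fy"],r["cy"]],[0,0,1.]])
    v,u=np.nonzero(mask&(r["z_map"]>0))
    z=r["z_map"][v,u].astype(float)
    n=cv2.undistortPoints(np.stack([u,v],1).astype(float).reshape(-1,1,2),K,np.array(r["D"],float)).reshape(-1,2)
    X=np.column_stack([n*z[:,None],z])
    return (X-np.array(r["t"]))@np.array(r["R"]), np.stack([u,v],1)
def proj(r,P):
    K=np.array([[r["fx"],0,r["cx"]],[0,r["fy"],r["cy"]],[0,0,1.]])
    rv,_=cv2.Rodrigues(np.array(r["R"],float))
    return cv2.projectPoints(np.asarray(P,float).reshape(-1,1,3),rv,np.array(r["t"],float),K,np.array(r["D"],float))[0].reshape(-1,2)
def save(r,name): cv2.imwrite("pics/"+name+".png",np.ascontiguousarray(r["frame"][:,:,::-1]))
def rect(P,zlo,zhi):
    Q=P[(P[:,2]>zlo)&(P[:,2]<zhi)]
    if len(Q)<10: return None
    c,s,a=cv2.minAreaRect(Q[:,:2].astype(np.float32))
    if s[0]<s[1]: s=(s[1],s[0]); a+=90
    a=(a+90)%180-90
    return np.round([*c,*s,a],4),len(Q),round(float(np.median(Q[:,2])),4)
E
python3 - <<'E'
from h import *
for n in ["scene","side","wrist"]:
    r=cam(n)
    for q in ["batten1_c","cork_c","tray","plane","glue","pencils","rack","lock_grip","pull_grip","fixed_rest","moving_rest"]:
        for d in cut_out(n,q):
            if d["conf"]<0.2: continue
            P,_=pts(r,d["pixels"])
            if len(P)<5: continue
            m=np.percentile(P[:,2],[2,50,98])
            print(n,q,round(d["conf"],2),np.round(d["box"]),np.round(m,3),rect(P,m[2]-.008,m[2]+.004))
E
```

```text
scene batten1_c 0.61 [264. 282.  76.  50.] [0.002 0.024 0.029] (array([ 0.4736, -0.1296,  0.2409,  0.0288, -0.4875]), 713, 0.0252)
scene batten1_c 0.61 [330. 227.   8.  16.] [0.043 0.069 0.079] (array([ 4.88100e-01,  9.22000e-02,  2.82000e-02,  2.03000e-02,
       -8.37912e+01]), 53, 0.0762)
scene batten1_c 0.46 [348. 248. 126. 100.] [0.001 0.033 0.1  ] (array([0.5861, 0.0985, 0.2158, 0.1498, 3.1395]), 157, 0.0986)
scene cork_c 0.87 [345. 240.  46.  37.] [0.091 0.118 0.122] (array([5.91800e-01, 4.09000e-02, 1.13300e-01, 5.75000e-02, 8.79702e+01]), 689, 0.1194)
scene tray 0.76 [404. 184.  36.  53.] [0.001 0.009 0.041] (array([  0.5025,   0.4474,   0.2259,   0.0926, -43.4077]), 168, 0.0371)
scene plane 0.73 [316. 354.  69.  63.] [0.    0.037 0.061] (array([ 7.2660e-01, -2.1110e-01,  1.2480e-01,  4.0700e-02,  8.4521e+01]), 324, 0.0582)
scene plane 0.42 [265. 283.  76.  54.] [0.003 0.024 0.029] (array([ 0.4734, -0.1294,  0.2413,  0.0292, -0.8231]), 725, 0.0252)
scene glue 0.67 [328. 174.  19.  42.] [0.001 0.064 0.101] (array([0.3151, 0.2931, 0.0509, 0.0486, 6.7446]), 151, 0.0976)
scene p
[... 3785 characters left out ...]
393,  0.0365, -6.3898]), 899, 0.059)
wrist rack 0.66 [171. 110. 334. 219.] [0.011 0.043 0.1  ] (array([0.5854, 0.0923, 0.2131, 0.1338, 3.4694]), 1556, 0.1004)
wrist lock_grip 0.56 [ 99.  97. 102.  42.] [0.041 0.063 0.078] (array([ 4.86200e-01,  9.46000e-02,  2.80000e-02,  2.18000e-02,
       -8.79771e+01]), 1182, 0.0766)
wrist pull_grip 0.88 [169.  77. 329. 145.] [0.018 0.085 0.1  ] (array([0.582 , 0.1512, 0.2118, 0.0154, 3.3472]), 550, 0.0999)
wrist fixed_rest 0.97 [172. 109. 330. 216.] [0.012 0.044 0.1  ] (array([0.5858, 0.0883, 0.2169, 0.1338, 1.2039]), 1544, 0.1003)
wrist moving_rest 0.9 [170.  78. 331. 154.] [0.017 0.085 0.101] (array([0.5821, 0.1512, 0.2125, 0.0155, 3.3699]), 570, 0.1)
```

```bash
python3 - <<'E'
from h import *
from scipy.ndimage import label
for n in ["scene","side"]:
    r=cam(n); P,uv=pts(r,np.ones((480,640),bool))
    sel=(P[:,2]>.008)&(P[:,2]<.15)&(abs(P[:,1])<1.2)&(P[:,0]>.2)&(P[:,0]<1.5)
    m=np.zeros((480,640),bool); m[uv[sel,1],uv[sel,0]]=1
    L,k=label(m)
    for i in range(1,k+1):
        if (L==i).sum()<60: continue
        Q,u=pts(r,L==i); print(n,u.mean(0).round(),rect(Q,.008,.2),Q[:,2].max().round(3))
r=cam("side"); c=r["frame"][310:430,450:620]; cv2.imwrite("pics/c1.png",cv2.resize(c,None,fx=4,fy=4)[:,:,::-1])
E
```

```text
scene [437. 133.] (array([  0.4413,   0.7175,   0.2688,   0.2002, -72.5533]), 1400, 0.1131) 0.15
scene [546. 203.] (array([ 8.74000e-01,  6.48200e-01,  5.66400e-01,  8.28000e-02,
       -8.43981e+01]), 3818, 0.058) 0.067
scene [326. 173.] (array([ 3.13200e-01,  2.91500e-01,  6.27000e-02,  5.70000e-02,
       -5.89963e+01]), 605, 0.0685) 0.103
scene [421. 189.] (array([  0.5145,   0.4232,   0.2798,   0.1238, -22.8932]), 1362, 0.0379) 0.093
scene [350. 250.] (array([0.5618, 0.1008, 0.2659, 0.2395, 3.5528]), 6094, 0.0558) 0.125
scene [457. 282.] (array([  0.8605,   0.1122,   0.2622,   0.1088, -71.421 ]), 2137, 0.0448) 0.065
scene [266. 281.] (array([ 0.472 , -0.1289,  0.2476,  0.0298, -1.269 ]), 1015, 0.0244) 0.033
scene [217. 333.] (array([ 0.5056, -0.3132,  0.2424,  0.0279, -4.6145]), 1167, 0.0241) 0.03
scene [ 97. 344.] (array([  0.3227,  -0.5089,   0.2315,   0.0238, -17.3802]), 843, 0.0151) 0.027
scene [ 73. 351.] (array([  0.3088,  -0.5568,   0.2301,   0.0246, -17.5128]), 828, 0.0151) 0.027
scene [173. 351.] (array([ 0.4717, -0.4116,  0.2465,  0.0284,  4.6367]), 1302, 0.0236) 0.029
[... 1126 characters left out ...]
.] (array([ 3.09300e-01,  2.89100e-01,  6.22000e-02,  5.91000e-02,
       -6.94257e+01]), 728, 0.0664) 0.103
side [429. 290.] (array([ 7.23300e-01, -2.03700e-01,  1.48100e-01,  5.25000e-02,
        8.33846e+01]), 1212, 0.0385) 0.065
side [321. 304.] (array([ 0.4722, -0.1313,  0.2414,  0.0319, -1.6601]), 1150, 0.0231) 0.031
side [530. 369.] (array([  0.7773,  -0.502 ,   0.1814,   0.0925, -74.4469]), 3600, 0.0527) 0.06
side [371. 354.] (array([ 0.5044, -0.3151,  0.2416,  0.0287, -4.1996]), 1446, 0.0235) 0.029
side [379. 395.] (array([ 0.4703, -0.4134,  0.2424,  0.0281,  4.4766]), 1692, 0.024) 0.029
side [334. 465.] (array([  0.3191,  -0.5093,   0.23  ,   0.0255, -16.955 ]), 1708, 0.0154) 0.027
```

View pics/c1.png

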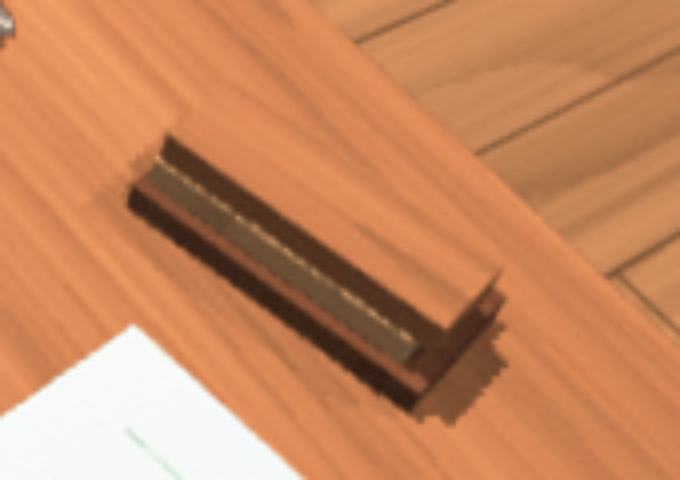

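```bash
python3 - <<'E'
from h import *
r=cam("scene"); c=r["frame"][400:480,200:320]; cv2.imwrite("pics/c2.png",cv2.resize(c,None,fx=6,fy=6)[:,:,::-1])
for n in ["scene","side"]:
    r=cam(n);P,uv=pts(r,np.ones((480,640),bool))
    if n=="scene": s=(uv[:,1]>420)&(abs(uv[:,0]-265)<60)
    else: s=(abs(uv[:,0]-530)<50)&(abs(uv[:,1]-370)<40)
    for w in [(262,455),(270,440),(255,470),(250,450),(285,450)] if n=="scene" else [(516,383),(500,366),(545,390),(530,360),(530,395)]:
        i=np.argmin(abs(uv-w).sum(1)); print(n,w,P[i].round(3),r["frame"][w[1],w[0]])
E
```

```text
scene (262, 455) [ 0.808 -0.454  0.035] [216 192 101]
scene (270, 440) [ 0.799 -0.424  0.037] [216 199 108]
scene (255, 470) [ 0.819 -0.482  0.036] [217 184  96]
scene (250, 450) [ 0.795 -0.468  0.057] [190 120  39]
scene (285, 450) [ 0.818 -0.408 -0.   ] [192 123  43]
side (516, 383) [ 0.737 -0.511  0.009] [56 35 21]
side (500, 366) [ 0.728 -0.466  0.021] [140  84  61]
side (545, 390) [ 0.76  -0.564  0.035] [161 116  79]
side (530, 360) [ 0.771 -0.5    0.054] [211 133  85]
side (530, 395) [ 0.746 -0.546  0.005] [61 35 26]
```

View pics/c2.png

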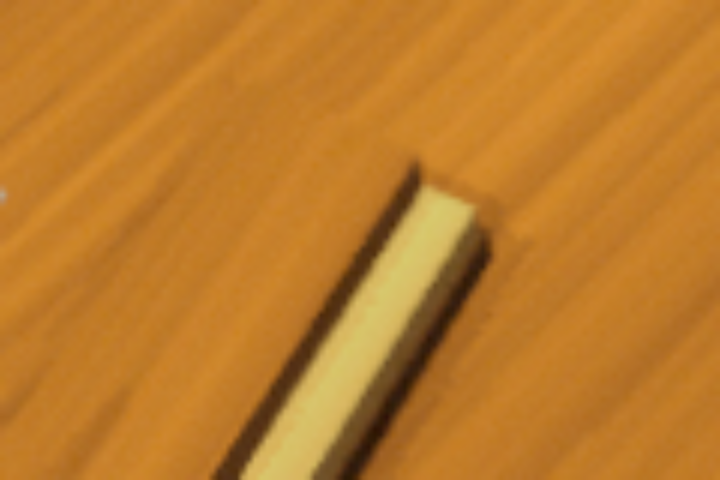

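>>> {"op": "jog_arm", "data": {
  "commands": "-0.05 0.05 0.06 0 0 0; -0.1 0.1 0.12 0 0 0; -0.1 0.1 0.12 0 0 0; -0.1 0.1 0.12 0 0 0"
}}

```text
time: 2.75
eef_pos: [0.575, 0.1021, 0.3572]
tcp_rot: [0.706, 0.708, 0.004, 0.003]
contact_force: [0.1, 0.1, 0.1]
opening: 0.996
```

```bash
python3 - <<'E'
from h import *
r=cam("wrist"); save(r,"w1"); print(get_state()["eef_pos"],-np.array(r["R"]).T@r["t"])
P,uv=pts(r,np.ones((480,640),bool)); np.savez("w1.npz",P=P,uv=uv)
for q in ["tray","cork_c","rack","lock_grip","pencils","glue"]:
    for d in cut_out("wrist",q)[:2]:
        Q,_=pts(r,d["pixels"]);m=np.percentile(Q[:,2],[2,50,98]);print(q,round(d["conf"],2),np.round(d["box"]),m.round(3),rect(Q,m[2]-.008,m[2]+.004),rect(Q,.008,.2))
E
```

```text
[0.57508723 0.10092231 0.35407156] [0.573018   0.18417595 0.50101057]
cork_c 0.58 [323. 244.  55.  98.] [0.104 0.12  0.121] (array([5.90000e-01, 4.23000e-02, 1.10100e-01, 5.49000e-02, 8.76744e+01]), 4397, 0.1199) (array([5.89800e-01, 4.23000e-02, 1.10100e-01, 5.53000e-02, 8.76744e+01]), 4575, 0.1199)
cork_c 0.29 [308. 172. 220. 185.] [0.011 0.049 0.1  ] (array([0.5858, 0.1003, 0.2123, 0.1481, 3.5738]), 776, 0.1007) (array([0.5614, 0.1027, 0.2609, 0.2357, 3.4448]), 23787, 0.049)
rack 0.73 [306. 171. 223. 189.] [0.011 0.048 0.1  ] (array([0.5858, 0.1003, 0.2123, 0.148 , 3.5738]), 770, 0.1007) (array([0.5613, 0.1022, 0.261 , 0.2354, 3.6046]), 23820, 0.049)
lock_grip 0.79 [252. 193.  57.  31.] [0.038 0.053 0.078] (array([ 4.86700e-01,  9.50000e-02,  2.82000e-02,  2.03000e-02,
       -8.70584e+01]), 413, 0.0767) (array([0.4975, 0.0953, 0.0783, 0.0294, 4.2792]), 1006, 0.0528)
glue 0.82 [ 60.  22. 113.  42.] [0.008 0.072 0.102] (array([0.3118, 0.276 , 0.052 , 0.0175, 2.4861]), 970, 0.1006) (array([ 0.3193,  0.2813,  0.0605,  0.0315, 24.1795]), 3288, 0.0722)
```

View pics/w1.png

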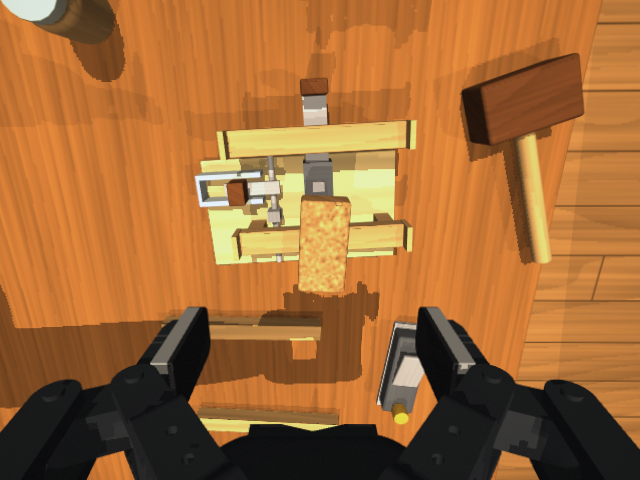

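```bash
python3 - <<'E'
from h import *
from scipy.cluster.hierarchy import fcluster,linkage
d=np.load("w1.npz");P=d["P"]
def cl(lo,hi,mn=20):
    s=(P[:,2]>lo)&(P[:,2]<hi)&(P[:,0]>.4)&(P[:,0]<.75)&(P[:,1]>-.03)&(P[:,1]<.3)
    Q=P[s]; 
    if len(Q)>4000: Q=Q[::len(Q)//4000+1]
    f=fcluster(linkage(Q[:,:2],"single"),.008,"distance")
    for i in set(f):
        if (f==i).sum()>mn: 
            q=Q[f==i];print(lo,rect(q,lo,hi),np.median(q,0).round(4))
cl(.096,.104); cl(.083,.088); cl(.0785,.0835,10); cl(.073,.0785);cl(.05,.056); cl(.008,.016)
E
```

```text
0.096 (array([ 6.84700e-01,  1.65300e-01,  2.91000e-02,  6.60000e-03,
       -8.63191e+01]), 202, 0.101) [0.684  0.1655 0.101 ]
0.096 (array([ 6.92100e-01,  4.73000e-02,  2.97000e-02,  6.80000e-03,
       -8.76103e+01]), 156, 0.101) [0.6913 0.0486 0.101 ]
0.096 (array([ 0.5917,  0.0966,  0.0533,  0.0025, -0.1539]), 69, 0.0997) [0.591  0.097  0.0997]
0.096 (array([ 4.79900e-01,  1.53000e-01,  2.96000e-02,  6.60000e-03,
       -8.68119e+01]), 193, 0.1009) [0.4804 0.1533 0.1009]
0.096 (array([ 4.86900e-01,  3.50000e-02,  3.00000e-02,  6.50000e-03,
       -8.60734e+01]), 151, 0.1006) [0.4872 0.0361 0.1006]
0.083 (array([0.6581, 0.0452, 0.0736, 0.0308, 3.3337]), 658, 0.086) [0.6562 0.0459 0.086 ]
0.083 (array([0.5825, 0.1592, 0.2003, 0.0299, 3.3718]), 2470, 0.086) [0.5829 0.1594 0.086 ]
0.083 (array([0.58  , 0.2137, 0.0262, 0.0149, 4.0134]), 110, 0.0836) [0.5793 0.2135 0.0836]
0.083 (array([0.5236, 0.0372, 0.0784, 0.0306, 3.4062]), 693, 0.0858) [0.5256 0.0386 0.0858]
0.0785 (array([6.5910e-01, 6.0100e-02, 7.0200e-02, 1.6000e-03, 2.4608e+00]), 69, 0.0813) [0.6596 0.06   0.0813]
0.0785 (arr
[... 990 characters left out ...]
.66863e+01]), 1007, 0.0538) [0.5853 0.1145 0.0538]
0.008 (array([ 0.663 , -0.0031,  0.067 ,  0.0126,  2.7539]), 121, 0.0133) [ 0.6638 -0.0031  0.0133]
0.008 (array([  0.6475,   0.0913,   0.0965,   0.0881, -86.5073]), 1260, 0.0132) [0.6519 0.1    0.0132]
0.008 (array([ 0.5471, -0.0103,  0.0233,  0.0126,  3.7958]), 42, 0.013) [ 0.5468 -0.0096  0.013 ]
0.008 (array([ 4.79300e-01,  3.03000e-02,  1.00100e-01,  8.88000e-02,
       -8.66937e+01]), 770, 0.0128) [0.4644 0.0392 0.0128]
0.008 (array([ 5.50100e-01,  8.56000e-02,  9.64000e-02,  4.15000e-02,
       -8.61508e+01]), 581, 0.013) [0.5482 0.0932 0.013 ]
0.008 (array([0.4755, 0.1047, 0.0877, 0.0491, 3.3673]), 427, 0.0129) [0.4651 0.1168 0.0129]
```

>>> {"op": "jog_arm", "data": {
  "commands": "0.007 -0.03 -0.05 0 0 -0.02; 0.015 -0.058 -0.1 0 0 -0.042; 0.015 -0.058 -0.15 0 0 -0.042; 0.015 -0.058 -0.2 0 0 -0.042; 0.015 -0.058 -0.235 0 0 -0.042; 0.015 -0.058 -0.26 0 0 -0.042; 0.015 -0.058 -0.26 0 0 -0.042",
  "gripper": 100
}}

```text
time: 3.98
eef_pos: [0.5877, 0.0416, 0.0876]
tcp_rot: [0.722, 0.692, -0.002, -0.003]
contact_force: [-0.2, 0.2, -0.8]
opening: 0.995
```

>>> {"op": "jog_arm", "data": {
  "commands": "0 0 0 0 0 0; 0 0 0 0 0 0; 0 0 0 0 0 0; 0 0 0 0 0 0; 0 0 0 0 0 0; 0 0 0 0 0 0; 0 0 0.03 0 0 0; 0 0 0.07 0 0 0; 0 0 0.07 0 0 0",
  "gripper": 40,
  "grip_force": 40
}}

```text
time: 5.1
eef_pos: [0.592, 0.042, 0.1648]
tcp_rot: [0.722, 0.692, 0.002, 0.003]
contact_force: [0.3, -0.4, -0.8]
opening: 0.636
```

>>> {"op": "jog_arm", "data": {
  "commands": "-0.03 0.04 0.05 0 0 0; -0.06 0.08 0.1 0 0 0; -0.1 0.12 0.15 0 0 0; -0.1 0.16 0.15 0 0 0; -0.1 0.16 0.15 0 0 0; -0.1 0.16 0.15 0 0 0"
}}

```text
time: 5.85
eef_pos: [0.4893, 0.2018, 0.3091]
tcp_rot: [0.722, 0.692, -0.002, -0.001]
contact_force: [-0.5, -0.3, -2.0]
opening: 0.632
```

```bash
python3 - <<'E'
from h import *
r=cam("wrist"); save(r,"w2"); print(get_state()["eef_pos"])
P,uv=pts(r,np.ones((480,640),bool)); np.savez("w2.npz",P=P,uv=uv)
s=(P[:,0]>.36)&(P[:,0]<.59)&(P[:,1]>.31)&(P[:,1]<.55)
Q=P[s]; print(rect(Q,.034,.045),rect(Q,.03,.039))
for q in ["tray"]:
    for d in cut_out("wrist",q)[:2]:
        Q,_=pts(r,d["pixels"]);m=np.percentile(Q[:,2],[2,50,98]);print(q,round(d["conf"],2),np.round(d["box"]),m.round(3),rect(Q,.034,.046))
E
```

```text
[0.48944892 0.20126636 0.30885635]
(array([  0.4683,   0.3837,   0.189 ,   0.0449, -10.9951]), 1783, 0.0406) (array([  0.4684,   0.3838,   0.1889,   0.0449, -11.0776]), 445, 0.0353)
tray 0.88 [285.  29. 191.  54.] [0.005 0.008 0.042] (array([  0.4682,   0.3837,   0.1888,   0.0449, -10.9951]), 1768, 0.0406)
```

View pics/w2.png

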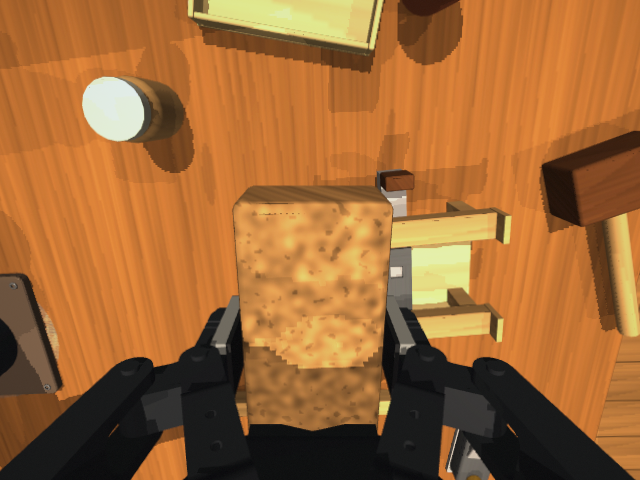

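>>> {"op": "jog_arm", "data": {
  "commands": "0 0.03 0 0 0 0.17; -0.003 0.06 0 0 0 0.34; -0.005 0.09 0 0 0 0.51; -0.007 0.12 0 0 0 0.68; -0.009 0.15 0 0 0 0.85; -0.01 0.18 0 0 0 1.02; -0.012 0.2 -0.04 0 0 1.19; -0.014 0.223 -0.08 0 0 1.36; -0.014 0.223 -0.12 0 0 1.42; -0.014 0.223 -0.16 0 0 1.42; -0.014 0.223 -0.2 0 0 1.42; -0.014 0.223 -0.22 0 0 1.42; -0.014 0.223 -0.22 0 0 1.42"
}}

```text
time: 7.58
eef_pos: [0.4754, 0.4235, 0.0889]
tcp_rot: [0.097, 0.995, -0.002, -0.002]
contact_force: [0.6, 0.7, -0.9]
opening: 0.636
```

```bash
python3 - <<'E'
from h import *
s=get_state();print(s["eef_pos"],s["opening"],s["contact_force"])
r=cam("wrist"); save(r,"w3")
P,uv=pts(r,np.ones((480,640),bool))
s=(P[:,0]>.36)&(P[:,0]<.59)&(P[:,1]>.31)&(P[:,1]<.55);print(rect(P[s],.035,.044))
for d in cut_out("wrist","cork_c")[:2]:
    Q,_=pts(r,d["pixels"]);m=np.percentile(Q[:,2],[2,50,98]);print(d["conf"],m,rect(Q,m[2]-.01,m[2]+.01))
E
```

```text
[0.47539915 0.42351722 0.08888476] 0.6363483477968662 [ 0.5974873   0.74064321 -0.92555878]
(array([  0.4762,   0.4261,   0.1899,   0.1306, -11.0581]), 9188, 0.0407)
0.61 [0.09235565 0.11570527 0.11695771] (array([  0.4693,   0.4249,   0.0982,   0.0553, -10.8447]), 33167, 0.1157)
```

View pics/w3.png

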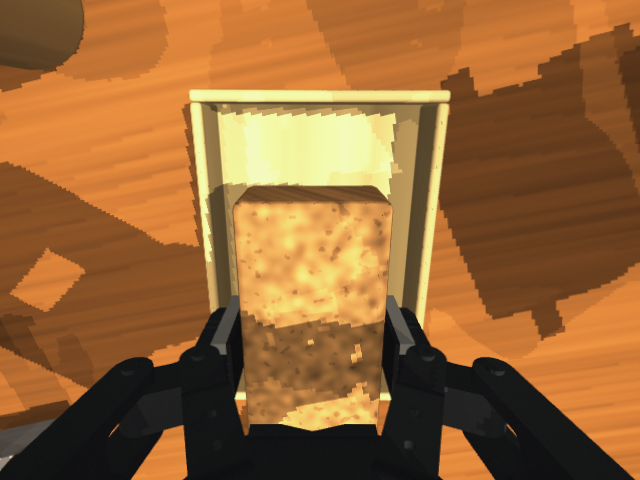

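>>> {"op": "jog_arm", "data": {
  "commands": "0 0 -0.04 0 0 0; 0 0 -0.06 0 0 0; 0 0 -0.072 0 0 0; 0 0 -0.072 0 0 0"
}}

```text
time: 8.18
eef_pos: [0.4758, 0.425, 0.0191]
tcp_rot: [0.096, 0.995, -0.0, -0.0]
contact_force: [-0.7, 0.5, -0.9]
opening: 0.634
```

>>> {"op": "jog_arm", "data": {
  "commands": "0 0 0 0 0 0; 0 0 0 0 0 0; 0 0 0 0 0 0; 0 0 0 0 0 0; 0 0 0.04 0 0 0; 0 0 0.09 0 0 0; 0 0 0.15 0 0 0; 0 0 0.18 0 0 0; 0 0 0.18 0 0 0",
  "gripper": 80
}}

```text
time: 9.3
eef_pos: [0.4776, 0.4261, 0.2035]
tcp_rot: [0.096, 0.995, 0.002, 0.003]
contact_force: [-0.0, 0.1, -0.5]
opening: 0.799
```

```bash
python3 - <<'E'
from h import *
s=get_state();print(s["eef_pos"],s["opening"],s["contact_force"])
r=cam("wrist"); save(r,"w4")
for d in cut_out("wrist","cork_c")[:2]:
    Q,_=pts(r,d["pixels"]);m=np.percentile(Q[:,2],[2,50,98]);print(d["conf"],m,rect(Q,m[2]-.01,m[2]+.01))
E
```

```text
[0.47761508 0.42612695 0.20353445] 0.7989712543845109 [-0.03533248  0.08620109 -0.53898069]
0.95 [0.03693166 0.04108503 0.04259111] (array([  0.4763,   0.4258,   0.1095,   0.0551, -10.8826]), 7535, 0.0411)
```

View pics/w4.png

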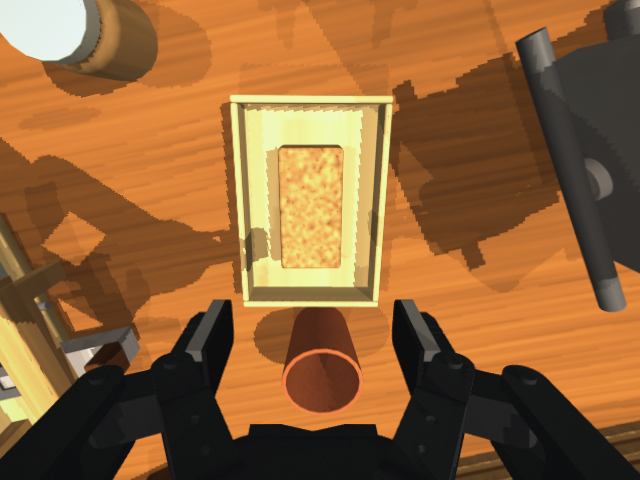

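>>> {"op": "jog_arm", "data": {
  "commands": "0.001 -0.03 0 0 0 -0.16; 0.002 -0.07 0 0 0 -0.32; 0.003 -0.11 0 0 0 -0.48; 0.004 -0.15 0 0 0 -0.64; 0.006 -0.2 0 0 0 -0.8; 0.008 -0.25 0 0 0 -0.96; 0.01 -0.3 0 0 0 -1.12; 0.011 -0.33 -0.03 0 0 -1.28; 0.011 -0.33 -0.06 0 0 -1.318; 0.011 -0.33 -0.08 0 0 -1.318; 0.011 -0.33 -0.08 0 0 -1.318",
  "gripper": 60
}}

```text
time: 10.78
eef_pos: [0.4838, 0.0949, 0.1151]
tcp_rot: [0.686, 0.728, -0.003, -0.003]
contact_force: [-0.4, 0.5, 0.4]
opening: 0.6
```

```bash
python3 - <<'E'
from h import *
s=get_state();print(s["eef_pos"],s["tcp_rot"],s["contact_force"])
for n in ["wrist","side"]:
  r=cam(n); save(r,"k5"+n)
  for d in cut_out(n,"lock_grip")[:2]:
    Q,_=pts(r,d["pixels"]);m=np.percentile(Q[:,2],[2,50,98]);print(n,d["conf"],m,rect(Q,.073,.08))
  if n=="wrist":
    P,uv=pts(r,np.ones((480,640),bool)); s=(P[:,0]>.36)&(P[:,0]<.54)&(P[:,1]>.07)&(P[:,1]<.13)
    print(rect(P[s],.07,.08)); c=r["frame"]
E
```

```text
[0.48377594 0.09486223 0.11513052] [ 0.68571722  0.72785405 -0.00306601 -0.00331287] [-0.41727936  0.53842625  0.35569245]
wrist 0.82 [0.03988563 0.05298511 0.07801193] (array([ 4.86000e-01,  9.54000e-02,  2.80000e-02,  1.99000e-02,
       -8.58331e+01]), 1662, 0.0769)
(array([ 4.85900e-01,  9.53000e-02,  2.81000e-02,  2.00000e-02,
       -8.65925e+01]), 1770, 0.0769)
side 0.47 [0.03686178 0.06043851 0.07754599] (array([ 4.8650e-01,  8.8900e-02,  3.1400e-02,  1.8400e-02, -8.4498e+01]), 44, 0.0751)
```

View pics/k5wrist.png

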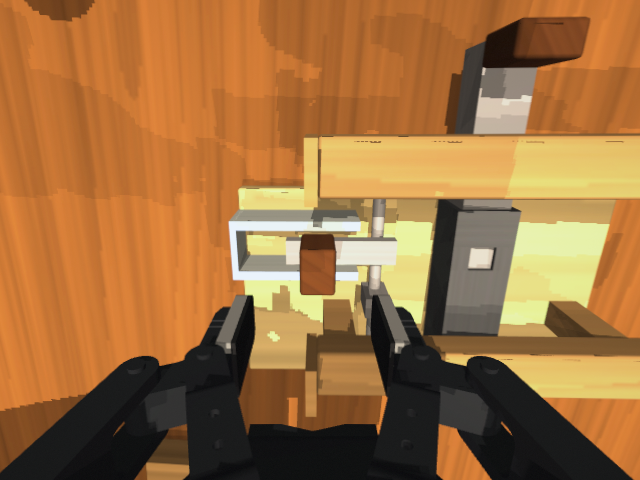

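View pics/k5side.png

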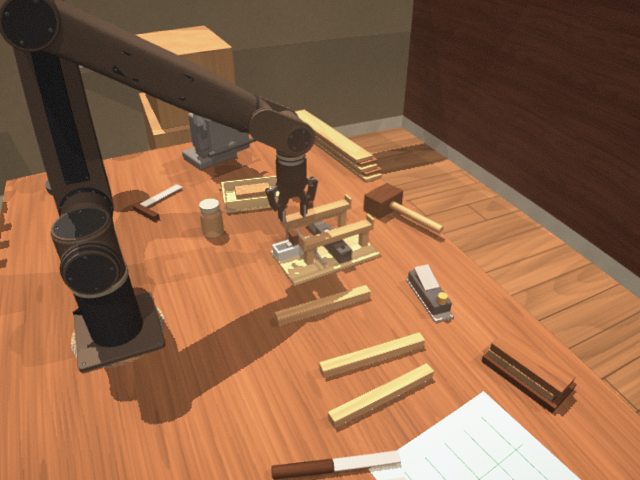

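>>> {"op": "jog_arm", "data": {
  "commands": "0 0 -0.03 0 0 0; 0 0 -0.058 0 0 0; 0 0 -0.058 0 0 0; 0 0 -0.058 0 0 0"
}}

```text
time: 11.48
eef_pos: [0.4881, 0.0951, 0.0628]
tcp_rot: [0.685, 0.728, 0.001, 0.001]
contact_force: [-0.6, 0.7, -0.4]
opening: 0.603
```

>>> {"op": "jog_arm", "data": {
  "commands": "0 0 0 0 0 0; 0 0 0 0 0 0; 0 0 0 0 0 0; 0 0 0 0 0 0; 0 0 0 0 0 0; 0 0 0 0 0 0; 0 0 0 0 0 0",
  "gripper": 10,
  "grip_force": 30
}}

```text
time: 12.35
eef_pos: [0.4878, 0.095, 0.0627]
tcp_rot: [0.686, 0.728, 0.0, 0.001]
contact_force: [-1.8, 0.3, 6.1]
opening: 0.223
```

>>> {"op": "jog_arm", "data": {
  "commands": "-0.01 -0.0006 0 0 0 0; -0.02 -0.0012 0 0 0 0; -0.028 -0.0017 0 0 0 0; -0.03 -0.0018 0 0 0 0; -0.03 -0.0018 0 0 0 0; -0.03 -0.0018 0 0 0 0"
}}

```text
time: 13.1
eef_pos: [0.4577, 0.0933, 0.0627]
tcp_rot: [0.686, 0.728, 0.001, 0.001]
contact_force: [0.9, 1.0, 7.2]
opening: 0.226
```

>>> {"op": "jog_arm", "data": {
  "commands": "-0.002 -0.0001 0 0 0 0; -0.004 -0.0002 0 0 0 0; -0.005 -0.0003 0 0 0 0; -0.005 -0.0003 0 0 0 0"
}}

```text
time: 13.6
eef_pos: [0.4554, 0.0931, 0.0628]
tcp_rot: [0.686, 0.728, 0.004, 0.004]
contact_force: [9.4, 3.0, -1.3]
opening: 0.226
```

```bash
python3 - <<'E'
from h import *
s=get_state();print(s["eef_pos"],s["opening"],s["contact_force"])
r=cam("wrist"); save(r,"k6")
P,uv=pts(r,np.ones((480,640),bool)); s=(P[:,0]>.36)&(P[:,0]<.54)&(P[:,1]>.07)&(P[:,1]<.13)
print(rect(P[s],.074,.08))
E
```

```text
[0.45535007 0.0931208  0.06279573] 0.22571023863038556 [ 9.4149319   2.96566566 -1.27791091]
(array([  0.4529,   0.0969,   0.0379,   0.0354, -33.1705]), 3315, 0.077)
```

View pics/k6.png

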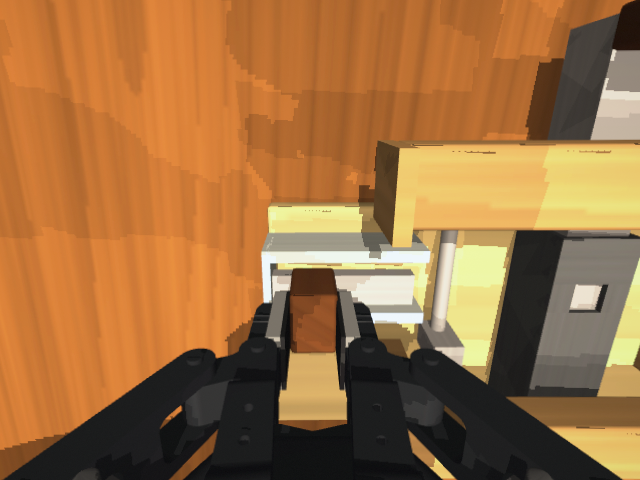

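>>> {"op": "jog_arm", "data": {
  "commands": "0.003 0 0 0 0 0; 0.003 0 0 0 0 0; 0.003 0 0 0 0 0; 0.003 0 0 0 0 0; 0.003 0 0.04 0 0 0; 0.003 0 0.09 0 0 0; 0.03 0.04 0.1 0 0 0; 0.07 0.08 0.1 0 0 0; 0.1 0.121 0.1 0 0 0; 0.127 0.121 0.08 0 0 0; 0.127 0.121 0.06 0 0 0; 0.127 0.121 0.06 0 0 0",
  "gripper": 60
}}

```text
time: 15.15
eef_pos: [0.5762, 0.2133, 0.1179]
tcp_rot: [0.686, 0.728, -0.003, -0.002]
contact_force: [-1.7, -0.6, 0.0]
opening: 0.6
```

```bash
python3 - <<'E'
from h import *
s=get_state();print(s["eef_pos"],s["opening"],s["contact_force"])
for n in ["side","scene"]:
  r=cam(n); save(r,"k7"+n)
  P,uv=pts(r,np.ones((480,640),bool)); s=(P[:,0]>.36)&(P[:,0]<.52)&(P[:,1]>.07)&(P[:,1]<.13)
  print(n,rect(P[s],.070,.08),np.median(P[s&(P[:,2]>.07)],0))
E
```

```text
[0.57617129 0.2132515  0.11794782] 0.6002341879259709 [-1.66682433 -0.57483462  0.00779224]
side (array([ 4.56600e-01,  8.93000e-02,  3.18000e-02,  2.09000e-02,
       -8.96601e+01]), 61, 0.0739) [0.38457485 0.12378344 0.48951919]
scene (array([ 4.58800e-01,  9.25000e-02,  3.15000e-02,  2.42000e-02,
       -8.66772e+01]), 63, 0.076) [0.38368323 0.12388597 0.49781411]
```

View pics/k7scene.png

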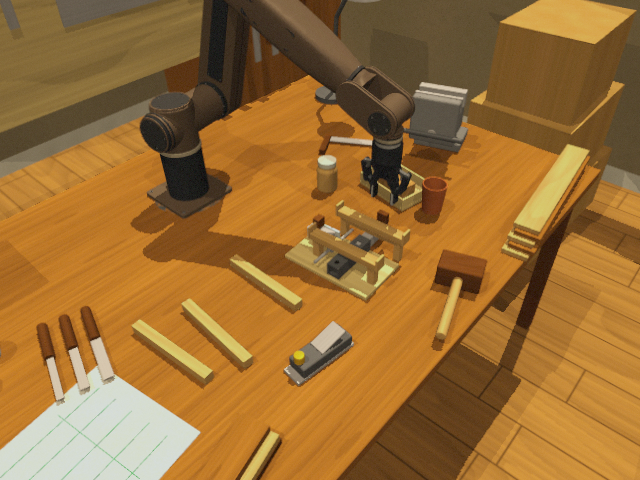

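>>> {"op": "jog_arm", "data": {
  "commands": "0 0 -0.03 0 0 0; 0 0 -0.057 0 0 0; 0 0 -0.057 0 0 0"
}}

```text
time: 15.62
eef_pos: [0.5771, 0.2134, 0.063]
tcp_rot: [0.686, 0.728, -0.002, -0.001]
contact_force: [0.1, -0.2, 0.5]
opening: 0.597
```

>>> {"op": "jog_arm", "data": {
  "commands": "0 0 0 0 0 0; 0 0 0 0 0 0; 0 0 0 0 0 0; 0 0 0 0 0 0; 0 0 0 0 0 0; 0 0 0 0 0 0",
  "gripper": 15,
  "grip_force": 40
}}

```text
time: 16.38
eef_pos: [0.5788, 0.214, 0.0666]
tcp_rot: [0.686, 0.728, -0.0, -0.0]
contact_force: [-5.3, -1.2, 6.4]
opening: 0.339
```

>>> {"op": "jog_arm", "data": {
  "commands": "-0.0006 0.01 0 0 0 0; -0.0012 0.02 0 0 0 0; -0.0018 0.03 0 0 0 0; -0.0024 0.04 0 0 0 0; -0.0029 0.048 0 0 0 0; -0.0031 0.052 0 0 0 0; -0.0031 0.052 0 0 0 0; -0.0031 0.052 0 0 0 0"
}}

```text
time: 17.38
eef_pos: [0.5757, 0.2669, 0.0667]
tcp_rot: [0.686, 0.728, 0.001, -0.001]
contact_force: [-4.1, 3.0, 5.5]
opening: 0.338
```

>>> {"op": "jog_arm", "data": {
  "commands": "-0.0001 0.002 0 0 0 0; -0.0002 0.003 0 0 0 0; -0.0002 0.004 0 0 0 0; -0.0003 0.005 0 0 0 0; -0.0003 0.005 0 0 0 0; -0.0003 0.005 0 0 0 0"
}}

```text
time: 18.12
eef_pos: [0.5755, 0.2706, 0.0667]
tcp_rot: [0.685, 0.728, -0.001, 0.0]
contact_force: [-5.3, -3.7, 5.3]
opening: 0.342
```

```bash
cat > tube.py <<'E'
from h import *
import sys
def tube(n="wrist",tag=None):
  r=cam(n)
  if tag: save(r,tag)
  P,uv=pts(r,np.ones((480,640),bool))
  O=np.array([.5877,.0711]);ex=np.array([.9982,.0602]);ey=np.array([-.0602,.9982])
  L=np.column_stack([(P[:,:2]-O)@ex,(P[:,:2]-O)@ey,P[:,2]])
  s=(abs(L[:,0])<.012)&(abs(L[:,1]-.03)<.012)&(L[:,2]<.075)
  print(n,"hole region z pct",np.percentile(L[s,2],[5,50,95,99]).round(4) if s.sum() else None, s.sum())
  s=(abs(abs(L[:,0])-.103)<.006)&(L[:,1]>.06)&(L[:,2]>.094)&(L[:,2]<.104)
  if s.sum()>5: print(n,"moving lips y range",np.percentile(L[s,1],[2,98]).round(4),L[s,1].mean().round(4))
  return r,L
E
python3 - <<'E'
from tube import *
s=get_state();print(s["eef_pos"],s["opening"],s["contact_force"])
for n in ["wrist","scene","side"]: tube(n,"t8"+n)
r=cv2.imread("pics/t8scene.png")[190:300,270:430]; cv2.imwrite("pics/t8c.png",cv2.resize(r,None,fx=5,fy=5))
E
```

```text
[0.5755136  0.27060091 0.06665483] 0.3418340187700452 [-5.30741846 -3.69527515  5.32158092]
wrist hole region z pct None 0
wrist moving lips y range [0.1584 0.1607] 0.1596
scene hole region z pct [0.0501 0.0537 0.0616 0.0635] 53
scene moving lips y range [0.1286 1.276 ] 0.3711
side hole region z pct [0.0503 0.0527 0.0572 0.0583] 39
side moving lips y range [0.127  1.2789] 0.31
```

View pics/t8c.png

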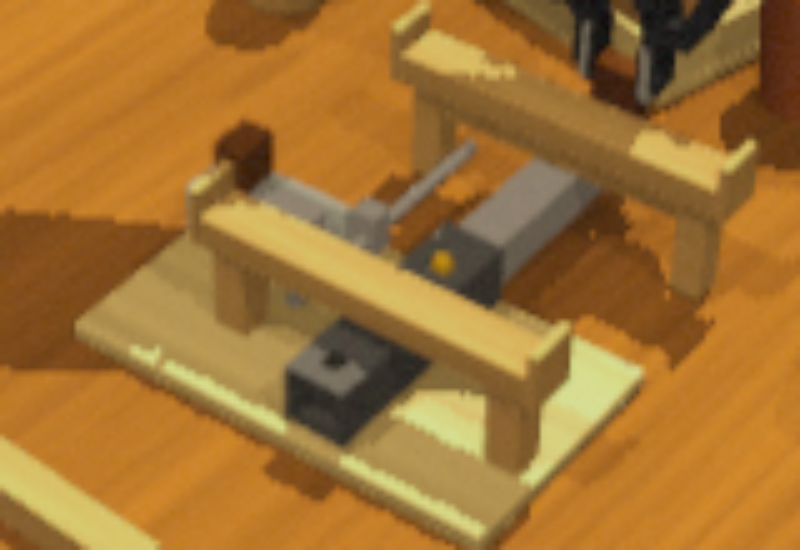

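>>> {"op": "jog_arm", "data": {
  "commands": "0 0 0 0 0 0; 0 0 0 0 0 0; 0 0 0 0 0 0; 0 0 0 0 0 0; 0 0 0.04 0 0 0; 0 0 0.09 0 0 0; -0.04 -0.05 0.1 0 0 0; -0.08 -0.1 0.1 0 0 0; -0.1195 -0.14 0.1 0 0 0; -0.1195 -0.1777 0.08 0 0 0; -0.1195 -0.1777 0.06 0 0 0; -0.1195 -0.1777 0.06 0 0 0",
  "gripper": 60
}}

```text
time: 19.77
eef_pos: [0.4548, 0.0928, 0.123]
tcp_rot: [0.686, 0.728, -0.001, -0.001]
contact_force: [0.3, -0.2, 0.4]
opening: 0.599
```

```bash
python3 - <<'E'
from tube import *
s=get_state();print(s["eef_pos"],s["opening"],s["contact_force"])
for n in ["wrist","scene","side"]: r,L=tube(n,"t9"+n); s=(abs(L[:,0]+.115)<.04)&(abs(L[:,1]-.03)<.02);print(rect(L[s],.073,.08))
E
```

```text
[0.45480048 0.09283028 0.12296645] 0.5992941958910345 [ 0.32629313 -0.18482618  0.41940457]
wrist hole region z pct [0.0508 0.0543 0.0604 0.0616] 1386
wrist moving lips y range [0.1298 0.1544] 0.1424
(array([-1.30500e-01,  3.04000e-02,  2.80000e-02,  1.99000e-02,
        8.98702e+01]), 1589, 0.0769)
scene hole region z pct [0.0504 0.0539 0.0592 0.0614] 59
scene moving lips y range [0.1289 1.2738] 0.3286
(array([-1.27300e-01,  3.12000e-02,  2.79000e-02,  2.13000e-02,
        7.90591e+01]), 51, 0.0761)
side hole region z pct [0.0487 0.0523 0.0579 0.06  ] 39
side moving lips y range [0.1273 1.2671] 0.3609
(array([-1.3060e-01,  2.6800e-02,  2.8900e-02,  1.9700e-02,  8.9162e+01]), 46, 0.0747)
```

View pics/t9wrist.png

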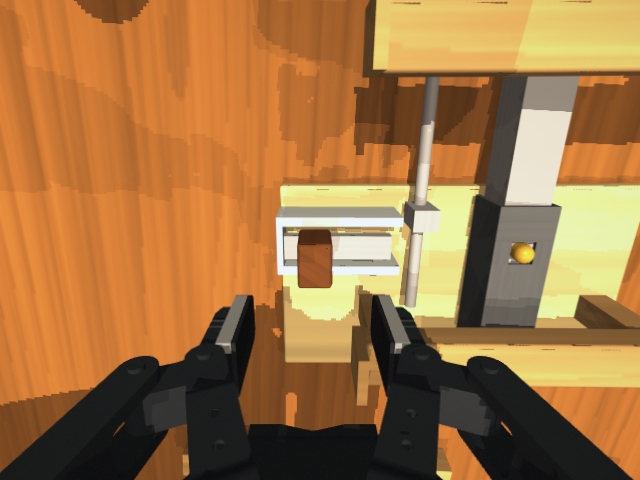

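>>> {"op": "jog_arm", "data": {
  "commands": "0.001 0.0005 -0.03 0 0 0; 0.001 0.0005 -0.063 0 0 0; 0.001 0.0005 -0.063 0 0 0; 0.001 0.0005 -0.063 0 0 0"
}}

```text
time: 20.42
eef_pos: [0.4583, 0.094, 0.0628]
tcp_rot: [0.685, 0.728, 0.001, 0.001]
contact_force: [0.2, 0.1, 1.1]
opening: 0.602
```

>>> {"op": "jog_arm", "data": {
  "commands": "0 0 0 0 0 0; 0 0 0 0 0 0; 0 0 0 0 0 0; 0 0 0 0 0 0; 0 0 0 0 0 0; 0 0 0 0 0 0; 0.01 0.0006 0 0 0 0; 0.02 0.0012 0 0 0 0; 0.028 0.0017 0 0 0 0; 0.032 0.0019 0 0 0 0; 0.034 0.002 0 0 0 0; 0.034 0.002 0 0 0 0; 0.034 0.002 0 0 0 0",
  "gripper": 10,
  "grip_force": 30
}}

```text
time: 22.05
eef_pos: [0.4907, 0.0957, 0.0628]
tcp_rot: [0.686, 0.728, -0.001, -0.001]
contact_force: [-5.0, -0.6, 9.8]
opening: 0.228
```

```bash
python3 - <<'E'
from tube import *
s=get_state();print(s["eef_pos"],s["opening"],s["contact_force"])
r,L=tube("wrist","t10"); print((np.array(s["eef_pos"][:2])-[.5877,.0711])@np.array([.9982,.0602]))
E
```

```text
[0.49066968 0.09570667 0.06276444] 0.22811783301256508 [-5.03795509 -0.64422912  9.79441092]
wrist hole region z pct [0.051  0.0544 0.0605 0.0615] 2348
wrist moving lips y range [0.1298 0.1397] 0.1346
-0.09537434834257913
```

View pics/t10.png

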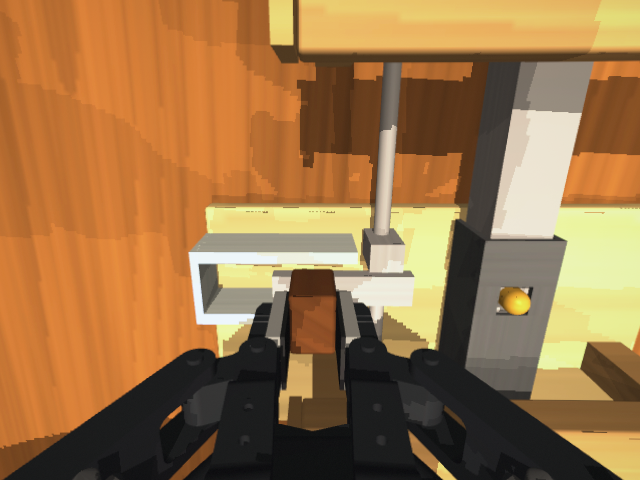

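>>> {"op": "jog_arm", "data": {
  "commands": "0.002 0.0001 0 0 0 0; 0.003 0.0002 0 0 0 0; 0.004 0.0002 0 0 0 0; 0.004 0.0002 0 0 0 0"
}}

```text
time: 22.6
eef_pos: [0.4909, 0.0958, 0.0626]
tcp_rot: [0.685, 0.728, -0.005, -0.004]
contact_force: [-16.2, -1.8, 20.6]
opening: 0.224
```

>>> {"op": "jog_arm", "data": {
  "commands": "-0.004 0 0 0 0 0; -0.004 0 0 0 0 0; -0.004 0 0 0 0 0; -0.004 0 0 0 0 0; -0.004 0 0.04 0 0 0; -0.004 0 0.09 0 0 0; -0.004 -0.02 0.14 0 0 -0.16; -0.006 -0.05 0.15 0 0 -0.32; -0.008 -0.08 0.15 0 0 -0.49; -0.01 -0.11 0.15 0 0 -0.65; -0.012 -0.14 0.15 0 0 -0.82; -0.014 -0.17 0.15 0 0 -0.99; -0.016 -0.2 0.15 0 0 -1.15; -0.02 -0.225 0.12 0 0 -1.32; -0.023 -0.225 0.1 0 0 -1.48; -0.023 -0.225 0.08 0 0 -1.648; -0.023 -0.225 0.08 0 0 -1.648",
  "gripper": 60
}}

```text
time: 24.72
eef_pos: [0.4708, -0.1286, 0.1394]
tcp_rot: [1.0, -0.008, -0.002, -0.001]
contact_force: [0.2, -0.2, -0.2]
opening: 0.596
```

```bash
cat > bat.py <<'E'
from tube import *
from scipy.ndimage import label
def battens(n):
    r=cam(n); P,uv=pts(r,np.ones((480,640),bool))
    sel=(P[:,2]>.010)&(P[:,2]<.035)&(P[:,1]<-.03)&(P[:,1]>-.8)&(P[:,0]>.2)&(P[:,0]<1.)
    m=np.zeros((480,640),bool); m[uv[sel,1],uv[sel,0]]=1
    L,k=label(m)
    for i in range(1,k+1):
        if (L==i).sum()<150: continue
        Q,u=pts(r,L==i); a=rect(Q,.02,.032)
        if a: print(n,a)
    return r
E
python3 - <<'E'
from bat import *
s=get_state();print(s["eef_pos"],s["tcp_rot"],s["qpos"].round(2) if hasattr(s["qpos"],"round") else s["qpos"])
for n in ["wrist","scene","side"]: r=battens(n); save(r,"b11"+n)
r,L=tube("scene"); s=(abs(L[:,0]+.115)<.04)&(abs(L[:,1]-.03)<.02);print(rect(L[s],.073,.08))
r,L=tube("side"); s=(abs(L[:,0]+.115)<.04)&(abs(L[:,1]-.03)<.02);print(rect(L[s],.073,.08))
E
```

```text
[ 0.47083988 -0.12859224  0.13944997] [ 9.99967206e-01 -7.81082776e-03 -1.90592480e-03 -9.71775143e-04] [-0.47 -0.03  2.1   0.    1.07  1.11]
wrist (array([ 0.4992, -0.3126,  0.2324,  0.0275, -4.0672]), 13548, 0.0259)
wrist (array([ 0.4714, -0.129 ,  0.2401,  0.025 , -1.2145]), 10588, 0.026)
scene (array([ 0.4714, -0.1288,  0.2448,  0.0295, -1.4996]), 771, 0.0252)
scene (array([ 0.505 , -0.3134,  0.2447,  0.0277, -4.2849]), 957, 0.0247)
scene (array([  0.2768,  -0.4941,   0.1342,   0.0191, -16.9067]), 181, 0.0221)
scene (array([  0.2525,  -0.5392,   0.1071,   0.0209, -18.1308]), 241, 0.0223)
scene (array([ 0.4715, -0.4119,  0.2448,  0.028 ,  5.0498]), 1073, 0.0242)
scene (array([  0.2443,  -0.5883,   0.0931,   0.0202, -14.3789]), 203, 0.0222)
scene (array([ 7.46500e-01, -2.12300e-01,  1.45200e-01,  4.50000e-02,
        6.48838e+01]), 213, 0.0262)
scene (array([ 8.1300e-01, -4.5080e-01,  9.1300e-02,  6.9000e-03, -7.7493e+01]), 115, 0.0262)
side (array([ 7.0160e-01, -2.0810e-01,  1.4640e-01,  4.3700e-02, -7.8821e+01]), 173, 0.0262)
side (array([ 0.4724, -0.1308,  0.2411,  0.0311, -1.105 ]), 819, 0.0241)
side (array([ 0.5042, -0.3147,  0.2413,  0.0294, -4.157 ]), 1100, 0.024)
side (array([  0.7536,  -0.5232,   0.1876,   0.0743, -52.1368]), 325, 0.0254)
side (array([ 0.4698, -0.4124,  0.241 ,  0.0284,  5.0463]), 1334, 0.0245)
side (array([  0.2615,  -0.4931,   0.1088,   0.0224, -16.7197]), 538, 0.0227)
scene hole region z pct [0.0504 0.0535 0.0598 0.061 ] 57
scene moving lips y range [0.1282 1.2774] 0.3334
(array([-9.39000e-02,  2.80000e-02,  2.65000e-02,  1.94000e-02,
        8.33146e+01]), 54, 0.0759)
side hole region z pct None 0
side moving lips y range [0.1235 0.1565] 0.1384
(array([-9.64000e-02,  2.63000e-02,  2.99000e-02,  2.05000e-02,
       -8.96606e+01]), 42, 0.075)
```

View pics/b11wrist.png

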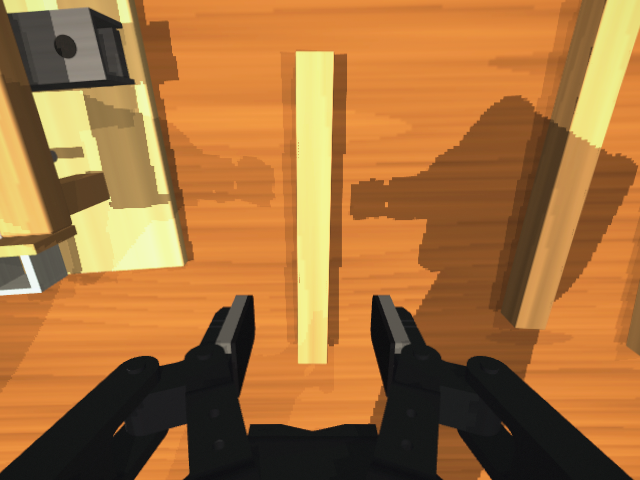

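>>> {"op": "jog_arm", "data": {
  "commands": "-0.001 0 -0.05 0 0 0; -0.001 0 -0.1 0 0 0; -0.001 0 -0.125 0 0 0; -0.001 0 -0.135 0 0 0; -0.001 0 -0.135 0 0 0"
}}

```text
time: 25.6
eef_pos: [0.4716, -0.1293, 0.0068]
tcp_rot: [1.0, -0.008, 0.0, 0.0]
contact_force: [1.1, 0.6, -0.2]
opening: 0.595
```

>>> {"op": "jog_arm", "data": {
  "commands": "0 0 0 0 0 0; 0 0 0 0 0 0; 0 0 0 0 0 0; 0 0 0 0 0 0; 0 0 0 0 0 0; 0 0 0 0 0 0; 0 0 0 0 0 0; 0 0 0.03 0 0 0; 0 0 0.08 0 0 0; 0 0 0.13 0 0 0; 0 0 0.17 0 0 0; 0 0 0.17 0 0 0",
  "gripper": 15,
  "grip_force": 40
}}

```text
time: 27.1
eef_pos: [0.4731, -0.13, 0.1804]
tcp_rot: [1.0, -0.009, 0.004, 0.002]
contact_force: [-0.3, -0.4, -0.9]
opening: 0.283
```

```bash
python3 - <<'E'
from h import *
s=get_state();print(s["eef_pos"],s["tcp_rot"],s["opening"],s["contact_force"])
r=cam("wrist"); save(r,"b12")
P,uv=pts(r,np.ones((480,640),bool));s=(P[:,2]>.15)&(abs(P[:,1]+.129)<.02)&(P[:,0]>.5)&(P[:,0]<.65);print(np.percentile(P[s,2],[2,50,98]),P[s].max(0))
Q=P[s];import numpy as np
print(np.polyfit(Q[:,0],Q[:,2],1),rect(P[s],.16,.25))
E
```

```text
[ 0.47311719 -0.13004931  0.18040065] [ 0.99995484 -0.00852095  0.00376159  0.00188828] 0.28340355604460893 [-0.30283787 -0.36565377 -0.94426155]
[0.19740424 0.19877344 0.20017884] [ 0.58806263 -0.11818353  0.20159504]
[0.00668994 0.19510752] (array([ 0.5439, -0.1315,  0.0881,  0.0252, -0.9752]), 19762, 0.1988)
```

View pics/b12.png

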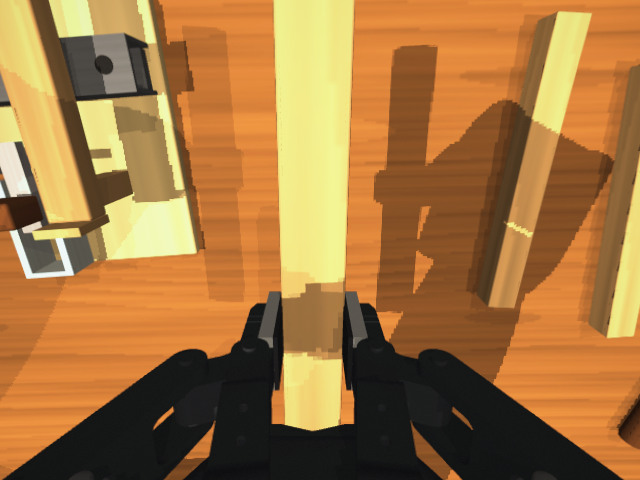

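>>> {"op": "jog_arm", "data": {
  "commands": "0.015 0.01 0.02 0 0 0.15; 0.03 0.03 0.03 0 0 0.3; 0.045 0.05 0.03 0 0 0.45; 0.06 0.08 0.03 0 0 0.6; 0.08 0.11 0.03 0 0 0.75; 0.1 0.14 0.03 0 0 0.9; 0.12 0.17 0.03 0 0 1.05; 0.14 0.2 0.03 0 0 1.2; 0.16 0.23 0.03 0 0 1.35; 0.173 0.26 0.02 0 0 1.5; 0.173 0.261 0 0 0 1.648; 0.173 0.261 -0.04 0 0 1.648; 0.173 0.261 -0.05 0 0 1.648; 0.173 0.261 -0.05 0 0 1.648"
}}

```text
time: 28.9
eef_pos: [0.6428, 0.1317, 0.1241]
tcp_rot: [0.686, 0.728, -0.002, -0.002]
contact_force: [-0.2, 0.2, 0.3]
opening: 0.283
```

```bash
cat > onrack.py <<'E'
from tube import *
O=np.array([.5877,.0711]);ex=np.array([.9982,.0602]);ey=np.array([-.0602,.9982])
def held(tag,zlo=.11):
    s=get_state();print(s["eef_pos"],s["opening"],s["contact_force"],"rack",((s["eef_pos"][:2]-O)@ex).round(4),((s["eef_pos"][:2]-O)@ey).round(4))
    r,L=tube("wrist",tag); x0=(s["eef_pos"][:2]-O)@ex
    q=L[(abs(L[:,0]-x0)<.02)&(L[:,2]>zlo)&(L[:,1]>.07)&(L[:,1]<.2)&(L[:,2]<.19)]
    print("tip y",np.percentile(q[:,1],99.5) if len(q) else None,rect(q,zlo,.19), np.polyfit(q[:,1],q[:,2],1))
E
python3 -c "
from onrack import *
held('b13')"
```

```text
[0.64278748 0.13173327 0.1240729 ] 0.28282298744983747 [-0.15158593  0.18423242  0.29649231] rack 0.0586 0.0572
wrist hole region z pct [0.0504 0.0541 0.0601 0.0612] 1191
wrist moving lips y range [0.1301 0.159 ] 0.145
tip y 0.1716821898634192 (array([ 5.86000e-02,  1.21200e-01,  1.02300e-01,  3.99000e-02,
       -8.99865e+01]), 22136, 0.1419) [-0.02536201  0.14544774]
```

View pics/b13.png

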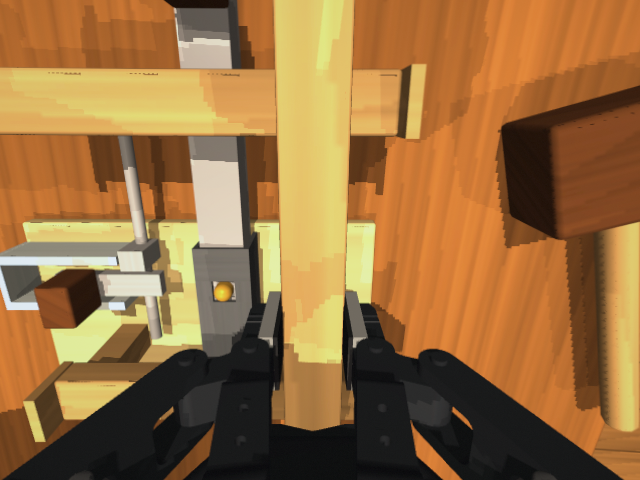

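>>> {"op": "jog_arm", "data": {
  "commands": "0 0 -0.02 0 0 0; 0 0 -0.028 0 0 0; 0 0 -0.031 0 0 0; 0 0 -0.031 0 0 0"
}}

```text
time: 29.45
eef_pos: [0.644, 0.1319, 0.0952]
tcp_rot: [0.686, 0.728, -0.0, -0.0]
contact_force: [0.4, 0.2, -1.4]
opening: 0.281
```

>>> {"op": "jog_arm", "data": {
  "commands": "0 0 -0.002 0 0 0; 0 0 -0.003 0 0 0; 0 0 -0.003 0 0 0"
}}

```text
time: 29.82
eef_pos: [0.6445, 0.132, 0.0932]
tcp_rot: [0.686, 0.728, 0.0, 0.0]
contact_force: [-0.3, -0.5, 1.5]
opening: 0.28
```

>>> {"op": "jog_arm", "data": {
  "commands": "0 0 0 0 0 0; 0 0 0 0 0 0; 0 0 0 0 0 0; 0 0 0 0 0 0; 0 0 0.04 0 0 0; 0 0 0.09 0 0 0; -0.01 -0.03 0.11 0 0 -0.16; -0.025 -0.07 0.11 0 0 -0.32; -0.04 -0.11 0.11 0 0 -0.49; -0.055 -0.15 0.11 0 0 -0.65; -0.07 -0.2 0.11 0 0 -0.82; -0.085 -0.25 0.11 0 0 -0.99; -0.1 -0.3 0.1 0 0 -1.15; -0.115 -0.35 0.09 0 0 -1.32; -0.13 -0.4 0.07 0 0 -1.48; -0.1396 -0.4459 0.05 0 0 -1.64; -0.1396 -0.4459 0.05 0 0 -1.704; -0.1396 -0.4459 0.05 0 0 -1.704",
  "gripper": 45
}}

```text
time: 32.08
eef_pos: [0.5041, -0.3145, 0.1419]
tcp_rot: [0.999, -0.037, -0.0, -0.0]
contact_force: [-0.2, -0.6, -0.0]
opening: 0.452
```

```bash
python3 - <<'E'
from bat import *
s=get_state();print(s["eef_pos"],s["tcp_rot"],s["contact_force"])
for n in ["wrist","scene","side"]: r=battens(n); save(r,"b14"+n)
from onrack import O,ex,ey
for n in ["scene","side"]:
    r,L=tube(n); s=(abs(L[:,0])<.1)&(L[:,1]>-.1)&(L[:,1]<.2);print(n,rect(L[s],.106,.118))
E
```

```text
[ 0.50409494 -0.31446485  0.14193619] [ 9.99323146e-01 -3.67849340e-02 -2.35698929e-04 -2.51010609e-04] [-0.22230636 -0.5579295  -0.04758702]
wrist (array([ 0.4748, -0.343 ,  0.2403,  0.0252, -4.1488]), 9054, 0.026)
wrist (array([ 0.4845, -0.4103,  0.2109,  0.0259,  4.6486]), 9009, 0.0259)
wrist (array([ 2.8980e-01, -5.4970e-01,  2.5000e-02,  1.8500e-02, -2.0335e+01]), 387, 0.0231)
wrist (array([  0.2626,  -0.594 ,   0.0512,   0.0182, -17.6182]), 718, 0.0232)
scene (array([ 0.4775, -0.3422,  0.2425,  0.0276, -4.3966]), 958, 0.0245)
scene (array([  0.2654,  -0.4899,   0.1081,   0.0185, -17.4443]), 188, 0.022)
scene (array([  0.2521,  -0.5393,   0.1077,   0.0212, -15.7072]), 236, 0.0224)
scene (array([ 0.4724, -0.4117,  0.2434,  0.028 ,  4.6812]), 1072, 0.0241)
scene (array([  0.2431,  -0.5878,   0.0948,   0.0209, -18.6857]), 211, 0.0224)
scene (array([ 7.45600e-01, -2.12500e-01,  1.45400e-01,  4.58000e-02,
        6.37296e+01]), 221, 0.0262)
scene (array([ 8.11100e-01, -4.50200e-01,  8.84000e-02,  9.10000e-03,
       -7.56844e+01]), 109, 0.0264)
side (array([ 7.02400e-01, -2.06600e-01,  1.47900e-01,  4.58000e-02,
       -7.85697e+01]), 175, 0.0257)
side (array([ 0.4763, -0.3437,  0.242 ,  0.0305, -4.4088]), 1208, 0.025)
side (array([  0.7514,  -0.52  ,   0.1881,   0.0699, -56.3904]), 329, 0.0257)
side (array([ 0.4699, -0.4125,  0.2414,  0.0286,  4.888 ]), 1343, 0.0245)
side (array([  0.2615,  -0.4923,   0.1089,   0.0199, -16.4859]), 540, 0.0227)
scene hole region z pct [0.0506 0.0545 0.0601 0.061 ] 53
scene moving lips y range [0.1298 1.2825] 0.3959
scene (array([6.20000e-02, 5.57000e-02, 2.43100e-01, 2.89000e-02, 8.99271e+01]), 689, 0.1103)
side hole region z pct [0.0496 0.0524 0.0588 0.0591] 39
side moving lips y range [0.1244 0.5354] 0.1737
side None
```

View pics/b14scene.png

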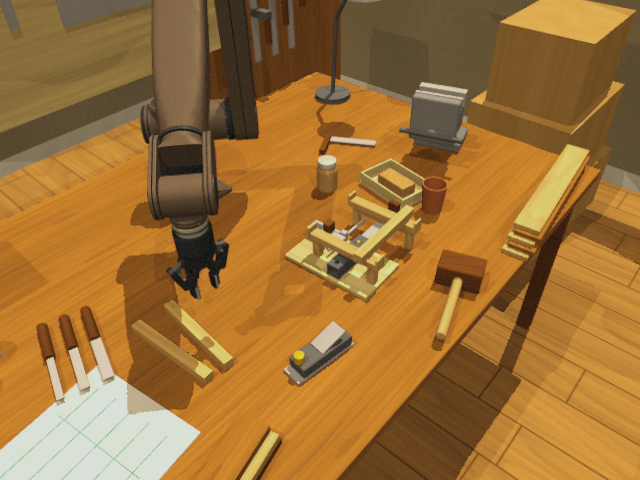

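>>> {"op": "jog_arm", "data": {
  "commands": "-0.0297 -0.029 0 0 0 0; -0.0297 -0.029 -0.05 0 0 0; -0.0297 -0.029 -0.1 0 0 0; -0.0297 -0.029 -0.125 0 0 0; -0.0297 -0.029 -0.136 0 0 0; -0.0297 -0.029 -0.136 0 0 0; -0.0297 -0.029 -0.136 0 0 0"
}}

```text
time: 33.2
eef_pos: [0.4759, -0.3438, 0.0081]
tcp_rot: [0.999, -0.036, 0.001, 0.001]
contact_force: [0.4, 1.0, 0.5]
opening: 0.451
```

>>> {"op": "jog_arm", "data": {
  "commands": "0 0 0 0 0 0; 0 0 0 0 0 0; 0 0 0 0 0 0; 0 0 0 0 0 0; 0 0 0 0 0 0; 0 0 0 0 0 0; 0 0 0.03 0 0 0; 0 0 0.08 0 0 0; 0 0 0.13 0 0 0; 0 0 0.17 0 0 0; 0 0 0.17 0 0 0",
  "gripper": 15
}}

```text
time: 34.58
eef_pos: [0.4764, -0.3446, 0.1807]
tcp_rot: [0.999, -0.037, 0.003, 0.003]
contact_force: [-0.5, 0.2, -0.8]
opening: 0.283
```

>>> {"op": "jog_arm", "data": {
  "commands": "0.01 0.03 0.02 0 0 0.15; 0.02 0.07 0.03 0 0 0.3; 0.03 0.11 0.03 0 0 0.45; 0.04 0.15 0.03 0 0 0.6; 0.05 0.19 0.03 0 0 0.75; 0.06 0.24 0.03 0 0 0.9; 0.07 0.29 0.03 0 0 1.05; 0.08 0.34 0.03 0 0 1.2; 0.09 0.39 0.03 0 0 1.35; 0.1 0.44 0.03 0 0 1.5; 0.1094 0.4715 0.02 0 0 1.65; 0.1094 0.4715 -0.02 0 0 1.704; 0.1094 0.4715 -0.05 0 0 1.704; 0.1094 0.4715 -0.05 0 0 1.704"
}}

```text
time: 36.33
eef_pos: [0.5803, 0.1284, 0.1207]
tcp_rot: [0.686, 0.728, -0.004, -0.004]
contact_force: [0.1, 0.2, -0.6]
opening: 0.28
```

```bash
python3 -c "
from onrack import *
held('b15')"
```

```text
[0.58030617 0.12844833 0.12070926] 0.2799153243777368 [ 0.0784179   0.18681135 -0.64814103] rack -0.0039 0.0577
wrist hole region z pct None 0
wrist moving lips y range [0.1304 0.1592] 0.1453
tip y 0.17216299562519863 (array([-3.90000e-03,  1.21400e-01,  1.02800e-01,  4.00000e-02,
        8.99984e+01]), 23028, 0.1385) [-0.10842918  0.15400377]
```

View pics/b15.png

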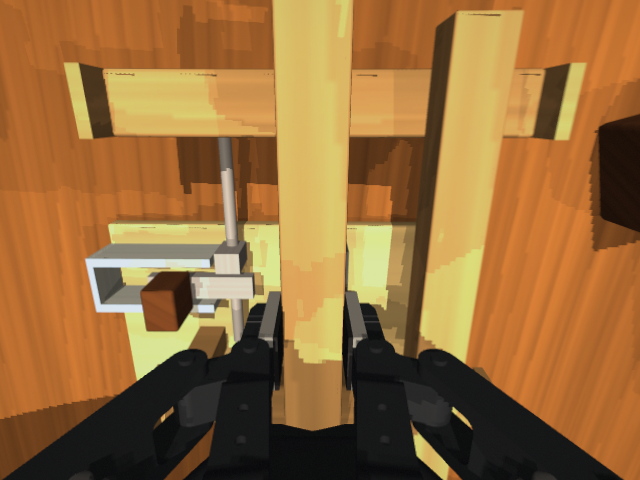

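>>> {"op": "jog_arm", "data": {
  "commands": "0 0 -0.02 0 0 0; 0 0 -0.028 0 0 0; 0 0 -0.031 0 0 0; 0 0 -0.033 0 0 0; 0 0 -0.034 0 0 0; 0 0 -0.034 0 0 0"
}}

```text
time: 37.12
eef_pos: [0.5846, 0.1285, 0.0932]
tcp_rot: [0.686, 0.728, 0.0, 0.0]
contact_force: [-1.7, -0.1, 3.0]
opening: 0.279
```

>>> {"op": "jog_arm", "data": {
  "commands": "0 0 0 0 0 0; 0 0 0 0 0 0; 0 0 0 0 0 0; 0 0 0 0 0 0; 0 0 0.04 0 0 0; 0 0 0.09 0 0 0; -0.01 -0.04 0.11 0 0 -0.15; -0.02 -0.09 0.11 0 0 -0.3; -0.03 -0.14 0.11 0 0 -0.45; -0.04 -0.19 0.11 0 0 -0.6; -0.05 -0.24 0.11 0 0 -0.75; -0.06 -0.29 0.11 0 0 -0.9; -0.07 -0.34 0.1 0 0 -1.05; -0.08 -0.39 0.09 0 0 -1.2; -0.09 -0.44 0.07 0 0 -1.35; -0.1 -0.49 0.05 0 0 -1.5; -0.1127 -0.5405 0.05 0 0 -1.547; -0.1127 -0.5405 0.05 0 0 -1.547",
  "gripper": 45
}}

```text
time: 39.38
eef_pos: [0.4702, -0.4153, 0.142]
tcp_rot: [0.999, 0.04, -0.0, 0.0]
contact_force: [0.3, 0.0, 0.3]
opening: 0.448
```

```bash
python3 - <<'E'
from bat import *
s=get_state();print(s["eef_pos"],s["tcp_rot"],s["contact_force"])
for n in ["wrist","scene","side"]: r=battens(n); save(r,"b16"+n)
for n in ["scene","side"]:
    r,L=tube(n)
    for c in (0,.06):
        s=(abs(L[:,0]-c)<.025)&(L[:,1]>-.1)&(L[:,1]<.2);print(n,rect(L[s],.104,.118))
E
```

```text
[ 0.47023279 -0.41525875  0.14202996] [ 9.99214972e-01  3.96148630e-02 -2.70175742e-05  3.20104150e-04] [0.32633338 0.02697387 0.27494386]
wrist (array([ 0.47  , -0.4118,  0.2404,  0.0251,  4.6677]), 10389, 0.026)
wrist (array([ 0.2684, -0.5476,  0.045 ,  0.0166, 11.8653]), 380, 0.0236)
wrist (array([ 2.47900e-01, -7.44900e-01,  1.77000e-02,  4.50000e-03,
       -2.44237e+01]), 115, 0.0225)
wrist (array([ 2.33900e-01, -5.81600e-01,  2.04000e-02,  1.94000e-02,
       -7.64402e+01]), 213, 0.023)
scene (array([  0.265 ,  -0.4898,   0.1083,   0.0195, -18.3119]), 178, 0.0221)
scene (array([  0.252 ,  -0.5379,   0.1061,   0.0198, -16.8513]), 250, 0.0224)
scene (array([ 0.4725, -0.412 ,  0.2431,  0.0276,  4.6909]), 1074, 0.024)
scene (array([  0.2803,  -0.5991,   0.1701,   0.0219, -17.2144]), 214, 0.0219)
scene (array([ 7.46000e-01, -2.12200e-01,  1.44500e-01,  4.58000e-02,
        6.39555e+01]), 218, 0.0261)
scene (array([ 8.14500e-01, -4.49600e-01,  9.00000e-02,  4.30000e-03,
       -7.44345e+01]), 108, 0.0255)
side (array([ 7.02700e-01, -2.48100e-01,  7.92000e-02,  4.12000e-02,
       -5.94487e+01]), 122, 0.0264)
side (array([  0.7471,  -0.5189,   0.1797,   0.0619, -57.9077]), 319, 0.0256)
side (array([ 0.4699, -0.4127,  0.2405,  0.0277,  4.4632]), 1338, 0.0246)
side (array([  0.2617,  -0.4922,   0.1091,   0.0201, -17.0569]), 535, 0.0225)
scene hole region z pct [0.0501 0.0538 0.0607 0.0618] 47
scene moving lips y range [0.1297 1.2762] 0.3812
scene (array([1.80000e-03, 5.59000e-02, 2.43100e-01, 2.91000e-02, 8.98062e+01]), 689, 0.1102)
scene (array([6.19000e-02, 5.46000e-02, 2.44200e-01, 2.97000e-02, 8.97044e+01]), 716, 0.1103)
side hole region z pct [0.0517 0.0524 0.0539 0.054 ] 3
side moving lips y range [0.1243 0.1546] 0.1397
side None
side None
```

View pics/b16scene.png

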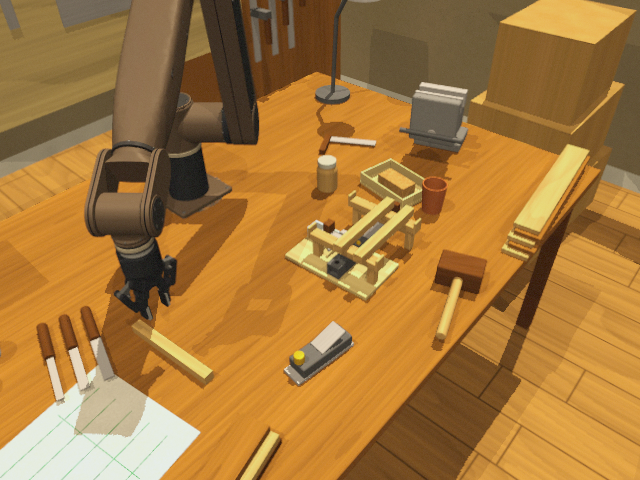

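>>> {"op": "jog_arm", "data": {
  "commands": "-0.001 0 -0.05 0 0 0; -0.001 0 -0.1 0 0 0; -0.001 0 -0.125 0 0 0; -0.001 0 -0.136 0 0 0; -0.001 0 -0.136 0 0 0; -0.001 0 -0.136 0 0 0"
}}

```text
time: 40.38
eef_pos: [0.4716, -0.4128, 0.0082]
tcp_rot: [0.999, 0.042, 0.001, 0.001]
contact_force: [0.7, -0.5, -0.5]
opening: 0.445
```

>>> {"op": "jog_arm", "data": {
  "commands": "0 0 0 0 0 0; 0 0 0 0 0 0; 0 0 0 0 0 0; 0 0 0 0 0 0; 0 0 0 0 0 0; 0 0 0 0 0 0; 0 0 0.03 0 0 0; 0 0 0.08 0 0 0; 0 0 0.13 0 0 0; 0 0 0.17 0 0 0; 0 0 0.17 0 0 0",
  "gripper": 15
}}

```text
time: 41.75
eef_pos: [0.472, -0.4138, 0.181]
tcp_rot: [0.999, 0.042, 0.003, 0.003]
contact_force: [0.7, -0.5, -1.9]
opening: 0.281
```

>>> {"op": "jog_arm", "data": {
  "commands": "0.005 0.03 0.02 0 0 0.14; 0.01 0.07 0.03 0 0 0.28; 0.015 0.12 0.03 0 0 0.42; 0.02 0.17 0.03 0 0 0.56; 0.025 0.22 0.03 0 0 0.7; 0.03 0.27 0.03 0 0 0.84; 0.035 0.32 0.03 0 0 0.98; 0.04 0.37 0.03 0 0 1.12; 0.045 0.42 0.03 0 0 1.26; 0.05 0.47 0.03 0 0 1.4; 0.0538 0.5369 0.02 0 0 1.547; 0.0538 0.5369 -0.02 0 0 1.547; 0.0538 0.5369 -0.05 0 0 1.547; 0.0538 0.5369 -0.05 0 0 1.547; 0.0538 0.5369 -0.05 0 0 1.547"
}}

```text
time: 43.62
eef_pos: [0.5244, 0.1247, 0.1264]
tcp_rot: [0.686, 0.728, -0.0, -0.0]
contact_force: [0.5, -0.5, -0.8]
opening: 0.276
```

```bash
python3 -c "
from onrack import *
held('b17')"
```

```text
[0.5244145  0.12469355 0.12641065] 0.27646835639022516 [ 0.50142214 -0.46395183 -0.75007542] rack -0.0599 0.0573
wrist hole region z pct [0.0503 0.054  0.0572 0.0588] 424
wrist moving lips y range [0.1304 0.1594] 0.1456
tip y 0.1717617352818344 (array([-6.0100e-02,  1.2120e-01,  1.0230e-01,  4.0000e-02, -8.9879e+01]), 22143, 0.1441) [-0.02147312  0.14715159]
```

View pics/b17.png

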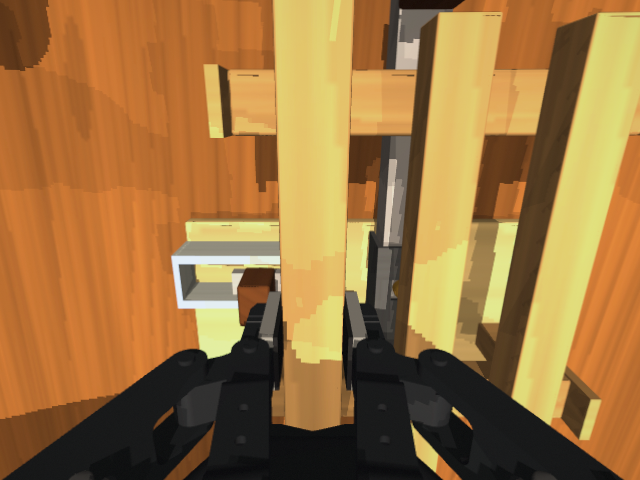

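>>> {"op": "jog_arm", "data": {
  "commands": "0 0 -0.02 0 0 0; 0 0 -0.028 0 0 0; 0 0 -0.031 0 0 0; 0 0 -0.033 0 0 0; 0 0 -0.034 0 0 0; 0 0 -0.034 0 0 0"
}}

```text
time: 44.42
eef_pos: [0.5248, 0.1249, 0.0933]
tcp_rot: [0.686, 0.728, 0.0, 0.0]
contact_force: [-1.8, -1.0, 2.6]
opening: 0.281
```

>>> {"op": "jog_arm", "data": {
  "commands": "0 0 0 0 0 0; 0 0 0 0 0 0; 0 0 0 0 0 0; 0 0 0 0 0 0; 0 0 0.04 0 0 0; 0 0 0.09 0 0 0; 0 -0.03 0.13 0 0 0; 0 -0.06 0.18 0 0 0; 0 -0.1 0.23 0 0 0; 0 -0.1 0.25 0 0 0; 0 -0.1 0.25 0 0 0; 0 -0.1 0.25 0 0 0",
  "gripper": 45
}}

```text
time: 45.92
eef_pos: [0.5237, 0.0253, 0.3405]
tcp_rot: [0.685, 0.728, -0.001, -0.001]
contact_force: [-0.5, 0.0, 1.1]
opening: 0.449
```

```bash
python3 - <<'E'
from bat import *
s=get_state();print(s["eef_pos"],s["tcp_rot"],s["contact_force"],s["time"])
for n in ["wrist","scene","side"]:
    r,L=tube(n,"f18"+n)
    for c in (-.06,0,.06):
        s=(abs(L[:,0]-c)<.025)&(L[:,1]>-.1)&(L[:,1]<.2);print(n,rect(L[s],.104,.118))
    s=(abs(L[:,0]+.115)<.04)&(abs(L[:,1]-.03)<.02);print("knob",rect(L[s],.073,.08))
    for q in ["cork_c","plane","glue","pencils"]:
        for d in cut_out(n,q)[:1]:
            Q,_=pts(r,d["pixels"]);print(q,round(d["conf"],2),rect(Q,.02,.11))
    if n!="wrist": battens(n)
E
```

```text
[0.5236775  0.02529873 0.34053798] [ 0.68542231  0.72814455 -0.00073462 -0.00111464] [-0.50076028  0.00575455  1.10988898] 45.925
wrist hole region z pct [0.0515 0.0541 0.0552 0.0558] 89
wrist moving lips y range [0.1296 0.1395] 0.1341
wrist (array([-5.91000e-02,  3.70000e-02,  2.00700e-01,  2.47000e-02,
        8.99135e+01]), 5559, 0.1111)
wrist (array([ 6.00000e-04,  3.78000e-02,  2.00000e-01,  2.60000e-02,
       -8.99132e+01]), 5757, 0.1112)
wrist (array([ 6.03000e-02,  3.74000e-02,  2.01300e-01,  2.66000e-02,
       -8.99613e+01]), 6029, 0.1112)
knob (array([-9.54000e-02,  3.00000e-02,  2.68000e-02,  1.95000e-02,
       -8.99005e+01]), 484, 0.077)
plane 0.86 (array([ 7.26900e-01, -1.76400e-01,  9.28000e-02,  5.09000e-02,
        8.27342e+01]), 2429, 0.0397)
glue 0.72 (array([0.4922, 0.096 , 0.0409, 0.0282, 3.3136]), 742, 0.0763)
pencils 0.45 (array([0.4918, 0.0953, 0.0417, 0.0268, 3.5507]), 726, 0.0763)
scene hole region z pct [0.0512 0.0537 0.0603 0.0611] 44
scene moving lips y range [0.1294 1.2748] 0.3974
scene (array([-5.8400e-02,  5.6800e-02,  2.4310e-01,  3.0400e-02,  8.962
[... 1546 characters left out ...]
([-9.53000e-02,  2.62000e-02,  2.83000e-02,  1.90000e-02,
       -8.96684e+01]), 45, 0.0751)
cork_c 0.63 (array([ 0.4608,  0.359 ,  0.2746,  0.1899, 77.5912]), 722, 0.0321)
plane 0.82 (array([ 7.20200e-01, -2.04900e-01,  1.40900e-01,  4.81000e-02,
        8.39865e+01]), 980, 0.0391)
glue 0.59 (array([ 0.3098,  0.2885,  0.0613,  0.0583, 37.8734]), 646, 0.071)
pencils 0.82 (array([5.9450e-01, 3.2990e-01, 2.3870e-01, 6.7900e-02, 7.2798e+01]), 532, 0.0685)
side (array([ 7.028e-01, -2.063e-01,  1.487e-01,  4.430e-02, -7.917e+01]), 176, 0.0263)
side (array([  0.7551,  -0.5204,   0.1861,   0.0675, -53.1459]), 334, 0.0258)
side (array([  0.2614,  -0.4924,   0.1089,   0.0212, -16.3886]), 537, 0.0225)
```

View pics/f18wrist.png

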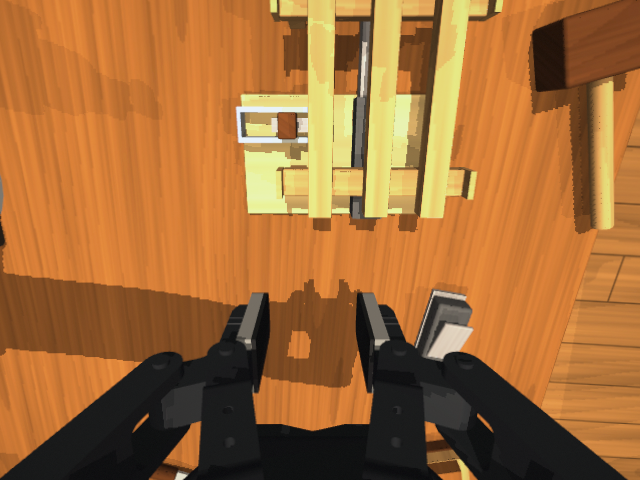

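View pics/f18side.png

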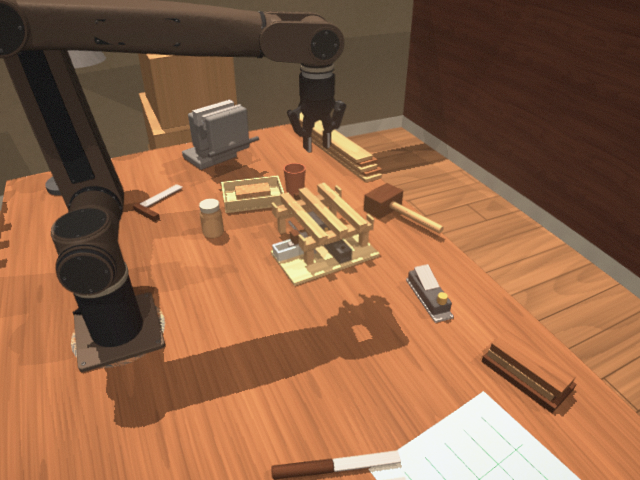

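>>> {"op": "jog_arm", "data": {
  "commands": "0.01 -0.04 0 0 0 -0.16; 0.02 -0.09 0 0 0 -0.32; 0.03 -0.14 0 0 0 -0.48; 0.04 -0.19 0 0 0 -0.64; 0.05 -0.24 0 0 0 -0.8; 0.06 -0.29 0 0 0 -0.96; 0.07 -0.34 0 0 0 -1.12; 0.08 -0.39 0 0 0 -1.28; 0.09 -0.44 0 0 0 -1.44; 0.096 -0.49 0 0 0 -1.6; 0.096 -0.515 0 0 0 -1.6; 0.096 -0.515 0 0 0 -1.6; 0.096 -0.515 0 0 0 -1.6"
}}

```text
time: 48.4
eef_pos: [0.6205, -0.4891, 0.3423]
tcp_rot: [1.0, 0.016, -0.0, -0.0]
contact_force: [-0.0, -0.1, -0.4]
opening: 0.449
```

```bash
python3 - <<'E'
from h import *
print(get_state()["eef_pos"]);r=cam("wrist"); save(r,"z19")
for d in cut_out("wrist","batten1_c"): print(d["conf"],d["box"])
E
```

```text
[ 0.62052614 -0.4890779   0.3422872 ]
```

View pics/z19.png

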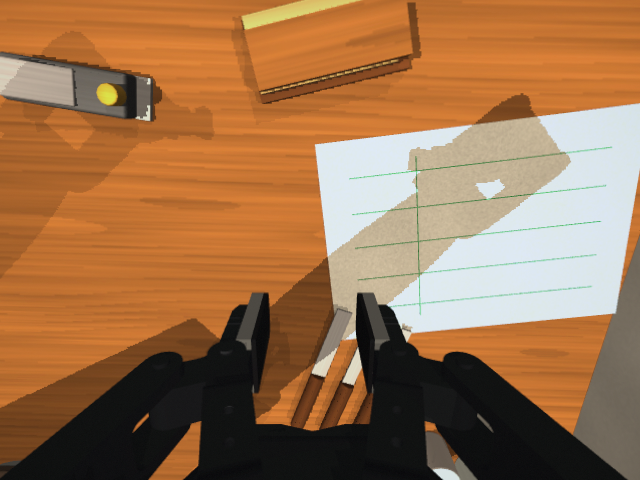

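```bash
python3 - <<'E'
from tube import *
r,L=tube("side");s=(abs(L[:,0]+.115)<.04)&(abs(L[:,1]-.03)<.02);print(rect(L[s],.073,.08))
print(ctrl.sign_off(), get_state()["time"])
E
```

```text
side hole region z pct [0.05   0.0532 0.0577 0.0589] 35
side moving lips y range [0.1239 0.2411] 0.1489
(array([-9.49000e-02,  2.59000e-02,  2.73000e-02,  1.92000e-02,
       -8.88078e+01]), 45, 0.0751)
the job is handed in; nothing more can be done
the job is handed in; nothing more can be done
```

The job is done and handed in, a little after 48 s of the 210 s allowed; sign-off gives no verdict. The cork lies flat in the tray. I slid the lock out to its free stop, drew the rest out until the button popped up, and slid the lock home again. All three battens found on the bench are on the rests.

**Last checks:**
- **Lock:** the knob measured at rack x of about -0.095 m, which is fully home. It met its stop at about 16 N when I pushed it in.
- **Button:** it shows up through the hole, reading about 59–61 mm high. The tube is at about 0.06 m.
- **Battens:** they lie level at rack x of about -0.06, 0 and +0.06 m, with their tops at about 110 mm, so centres near 98 mm. They lie within about 0.01 rad of the tube line.
- **Cork:** its centre is within a few mm of the tray's centre.
- **Bystanders:** the plane and jar read where they stood at the start. The pot looks unmoved in the pictures, but its last two measurements were smeared by other things in the cut-out, so it has no clean final number.

**Events and disagreements:**
- One batten was knocked about 4 cm aside during the run; I measured it again before gripping it.
- I saw no sign of the grip slackening.
- The side camera reads heights and y positions 2–4 mm lower than the other two.
- The networks gave some false labels. I also took a closer look at a wooden block with a cream ledge near (0.78, -0.50). It is about 180 mm long, so it is not a batten.

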